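Feed well plates from the magazine and secure them on the shaker

ROBOT

A 6-joint arm with a two-finger parallel gripper is mounted at the origin on the work surface. World frame = base frame: x ahead of the robot, y to its left, z up, the work surface at z = 0. Lengths are in m, angles in rad, forces in N, time in s.
With the tool pointing down it reaches from about 0.3 to 0.75 m from the base axis. Payload 8.5 kg.
Tool frame: the origin (TCP) lies midway between the tips of the shut fingers; the grasp point (between the pads) lies 19 mm behind it (arm.hold_point_z is the distance from the TCP to the grasp point, in m); z points along the fingers, y is the line along which they close (so a half turn about z gives the same grasp; the last joint's range is limited). The gripper opens to 88 mm and grips with 3 to 60 N. Pads are 18 mm wide; open, the fingers measure 123 mm over their backs; the gripper's body (75 mm by 187 mm) begins 45 mm behind the grasp point.
Start: joints at [-1.543, 0.381, 1.297, -0, 1.464, -0.215], TCP at [0.132, -0.534, 0.239] pointing down, gripper open.
Joint ranges: [-3.11, 3.11], [-0.89, 2.33], [0.22, 2.48], [-1.42, 4.56], [0.17, 2.85], [-2.88, 2.88]. Speed limits (rad/s): [2.39, 2.39, 3.14, 3.14, 3.14, 3.14].

INTERFACE

Orientations are given as a unit quaternion [x, y, z, w].
In Python, from cell import arm, eyes, nets gives the robot as it stands.
- The arm moves only by the tool step_arm, never from a script. Its argument "commands" is a list of rows, each an object with "grip": the closure, from 0 (fully open) to 1 (shut); "travel": the shift along the world's x, y, z in m, a list of three; "roll": the turn about the world's z in degrees. A call has 1 to 20 rows; each row is the pose to reach, as a shift and turn from the pose commanded when the call began; what a row does not reach only later rows make up. A row lasts 1/10 s, in which the tool goes at most 50 mm and 8.59 degrees, less where a joint would pass 70% of its speed; a pose out of reach is approached as far as the arm can. A call with a gripper value outside its range is refused whole. The fingers move at their own pace and stop on an object; "newtons" is the grip in N (left out, the last holds). Time passes only in rows, so rows that repeat a pose let the fingers close. It gives the time, the measured TCP pose, the force, the opening and the grip force at its end, in the units of the state.
- arm.state(): the state, without advancing time (a new reading comes with each control period).
- eyes.grab_frame(name): name is "scene" or "side" or "wrist"; returns a dict with "color" (420x560x3 uint8, red, green, blue), "z_map" (420x560 float32, m along the optical axis (not along the pixel's ray), 0 where there is no reading), "camera_matrix" (3x3 intrinsics, pixels), "k1" (the pictures are not rectified: a ray, as slopes to the right and down, at radius r is drawn at 1 + k1 r^2 times it, then the intrinsics apply), "position" and "orientation" of the camera in the world; the wrist camera has in their place "T_tool_cam" (4x4, takes a point from camera to tool coordinates, whose origin is the TCP and whose axes are the flange's). Camera axes: x right, y down, z forward; pixel columns grow to the right and rows downward; lengths in m; the calibration is good to about 2 mm. A picture is of the moment at which its call begins: read the wrist's pose just before it.
- arm.hand_in(): hands the job in; it is judged then, once.
Trained networks look in a picture, given as the dict that the camera call returned (one of the last four; its "shot" number tells which), for a name from the list of things; names that differ only in an ending like _2 or _b are one class to them, and where a whole thing is asked for, a point or a joint stands for the part that bears it (a point fixed in the world has none). Each returns a list of dicts, best first, with "p" (0 to 1); they miss things now and then, are a little off and sometimes report something else, mostly with a low value. They report only what shows in the picture. A call takes as long as a camera call. They do not tell look-alikes from the thing itself.
- nets.trace(picture, thing): "mask" (420x560 bool, what is visible of it) and "bbox" ([left, top, right, bottom] in pixels, round what is visible of it).
- nets.spot_point(picture, thing): "at" ([row, column] in pixels: a listed point, or the origin of a listed thing).
The state is a dict: "time_s": time; "qpos": joint angles; "qvel": joint speeds; "tau": joint torques, N m; "tcp_pos": TCP position; "tcp_rot": TCP orientation; "wrist_force": force on the tool from outside, world axes, zero at the start; "ft_torque": the same for the moment, N m; "opening": finger opening in m; "grip_force": force on a finger pad.
Only numpy, scipy, OpenCV 4.12 (cv2) and the standard library are available. Lean on these libraries where they do the work, as an engineer would, in place of code of your own. Each camera call takes 0.05 s, during which the arm holds its last target. There are 200 camera calls.

TASK

Load the plate shaker: with the magazine's orange-gripped pusher slide the bottom well plate out, take it and lay it flat in the shaker's nest, and go on, plate by plate, until every plate (one may already lie on the magazine's ledge) lies squarely piled in the nest. Leave the pusher drawn fully back, and only when the last plate is in, lay the blue retaining bar centred across the two towers, in their saddles. Leave the cup, the bottle and the jar alone.

Things in the scene. Friction and masses are not known exactly. Their poses are not given: they have to be found in the camera images.
- magazine: Fixed clear box (roof top 68 mm high) on a white base, holding the plate pile. Origin: on the bench under the pile; z up; y from outfeed (-y) to pusher (+y). Floor 24 mm above the bench. Box: x +-38, y +-49 mm, inner x +-30, y +-44. A 16.5 mm gap at -y passes the bottom plate onto a ledge 34 mm wide (x), at floor height, reaching y = -140. Pusher track 56 mm wide to y = +170.
- pusher (a joint): The magazine's pusher, in m along the magazine's -y: a blade 10 mm thick, 40 mm wide, on the magazine floor. 0 = fully back; 0.074 = fully forward: the bottom plate then sticks out 63 mm from the box, 21 mm still inside. The pile then rests on the blade and drops to the floor only when the blade is fully back. Stays where left; needs 2 to 8 N.
- pusher_grip (a point): Centre of the pusher's upright orange grip: 20 x 26 mm (magazine x, y), 32 mm high, 16 mm of it above this point, 16 mm below down to the blade. 50 mm above the bench; at magazine y = +140 mm when the pusher is at 0, moving with it. Magazine's axes.
- outfeed (a point): Fixed point on top of the magazine's ledge, at magazine y = -70 mm: under the centre of a plate pushed fully out. 24 mm above the bench; magazine's axes. A plate overhangs the ledge by 10 mm on either side.
- shaker: Fixed plate shaker: cream housing 130 x 220 mm (x, y), aluminium platform on top, orange knob. Origin: on the bench under its centre; z up; y lengthwise. Two grey towers, 40 mm wide in x, stand on the platform at y = +-62 to +-84 mm.
- nest (a point): Centre of the nest floor on the platform, 45 mm above the bench, between the towers; shaker's axes. Plates lie here along y, piled up to four high. Lips 7 mm high around it: end lips at y = +-46 mm (inner faces), short side lips at x = +-31 mm (inner) for |y| 31 to 43 mm; within |y| 30 mm the sides are open for fingers.
- saddle (a point): Point midway between the tower tops, 99 mm above the bench, 54 mm above the nest floor; shaker's axes. Each tower top is a saddle 28 mm wide between two cheeks 6 mm high. The bar rests in both saddles, along y, with the centre of its underside here.
- bar: Loose retaining bar, blue with an orange middle, 20 x 200 x 12 mm (x, y, z), about 120 g. Origin: centre of its underside; y along it. It starts lying flat on the bench.
- plate_a: A loose well plate, blue with six white wells: 54 x 84 x 12 mm (x, y, z), about 80 g. Origin: centre of its underside; y along its length. All plates are alike. Starts in the magazine's pile, lengthwise along the magazine's y.
- plate_b: A loose well plate, blue with six white wells: 54 x 84 x 12 mm (x, y, z), about 80 g. Origin: centre of its underside; y along its length. All plates are alike. Starts in the magazine's pile, lengthwise along the magazine's y.
- plate_c: A loose well plate, blue with six white wells: 54 x 84 x 12 mm (x, y, z), about 80 g. Origin: centre of its underside; y along its length. All plates are alike. If present (else None), starts at the top of the magazine's pile.
- plate_d: A loose well plate, blue with six white wells: 54 x 84 x 12 mm (x, y, z), about 80 g. Origin: centre of its underside; y along its length. All plates are alike. If present (else None), starts already outside, lying on the magazine's ledge.
- sample_cup: Bystander: an open white plastic sample cup, 68 mm across the rim, 42 mm high. Origin: the centre of its underside.
- reagent_bottle: Bystander: an amber glass bottle, 64 mm across, 130 mm high. Origin: the centre of its underside.
- buffer_jar: Bystander: a white plastic jar with a lid, 72 mm across, 80 mm high. Origin: the centre of its underside.
Not all that is in view belongs to the job. Of the things like the bar, leave any that is black or yellow; of the rest the larger one is meant.

How it is judged:
By the outcome, as a careful person would: the job done as asked, in the order asked, and still so for the second after the job is handed in, with the robot touching nothing.
Of plate_c, plate_d only 1 to 2 are there at a start; the rules pass over those that are not, and their reading is None.
At some moment in a run one of bar may be knocked a few centimetres aside while the robot is not near it.
Once in a run the grip may slacken for a moment while it holds something.
It also fails if it takes over 210 s, if anything falls off the work surface, if the arm or the gripper's body presses on something with over 40 N, if the wrist force passes 120 N, or if a joint passes its speed limit or range.

## Working session

There is one attempt and no reset: what is moved stays moved. The work goes in short steps, Python scripts to look and compute and a tool call to move; the robot and the scene stay as the last step left them, time stands still between calls to the robot, and variables do not carry over. Pictures are saved under pics/ and viewed, at most 14 in all, crops included, and the job is handed in when it is done.

Besides the shell and the picture viewer there is one more tool, called as name(argument=value, ...), one argument or row to a line, values as JSON. step_arm: Moves the arm, as the interface text tells. Its arguments: {"type":"object","properties":{"commands":{"type":"array","items":{"type":"object","properties":{"grip":{"type":"number"},"travel":{"type":"array","items":{"type":"number"}},"roll":{"type":"number"}}}},"newtons":{"type":"number"}},"required":["commands"]}

```bash
mkdir -p pics; ls; cat > h.py <<'E'
import numpy as np, cv2
from cell import arm, eyes, nets
from scipy.spatial.transform import Rotation as R
def grab(n):
    s=arm.state(); f=eyes.grab_frame(n)
    if n=="wrist":
        T=np.eye(4);T[:3,:3]=R.from_quat(s["tcp_rot"]).as_matrix();T[:3,3]=s["tcp_pos"]
        f["T"]=T@np.array(f["T_tool_cam"])
    else:
        T=np.eye(4)
        o=np.array(f["orientation"]); T[:3,:3]=o if o.shape==(3,3) else R.from_quat(o).as_matrix()
        T[:3,3]=f["position"]; f["T"]=T
    return f
def rays(f,rc):
    rc=np.atleast_2d(np.array(rc,float)); K=np.array(f["camera_matrix"])
    d=np.array([f["k1"],0,0,0,0],float)
    return cv2.undistortPoints(rc[:,None,::-1].copy(),K,d)[:,0]
def pts(f,rc):
    rc=np.atleast_2d(rc); z=f["z_map"][np.round(rc[:,0]).astype(int),np.round(rc[:,1]).astype(int)].astype(float)
    u=rays(f,rc); P=np.c_[u*z[:,None],z]; P=P[z>0]
    return P@f["T"][:3,:3].T+f["T"][:3,3]
def onz(f,rc,h):
    u=rays(f,rc); d=np.c_[u,np.ones(len(u))]@f["T"][:3,:3].T; o=f["T"][:3,3]
    return o+d*((h-o[2])/d[:,2])[:,None]
def save(f,n): cv2.imwrite("pics/"+n,cv2.cvtColor(f["color"],cv2.COLOR_RGB2BGR))
E
python3 - <<'E'
from h import *
a=grab("scene");b=grab("side")
save(a,"a.png");save(b,"b.png")
for f,n in((a,"scene"),(b,"side")):
    print(n,f["T"][:3].round(3).tolist(),f["k1"])
    for t,h in(("pusher_grip",.05),("outfeed",.024),("nest",.045),("saddle",.099),("magazine",0),("shaker",0),("bar",0),("plate_a",None),("sample_cup",0),("reagent_bottle",0),("buffer_jar",0)):
        for r in nets.spot_point(f,t)[:4]:
            print(t,round(r["p"],2),np.round(r["at"]),(onz(f,r["at"],h)[0].round(3) if h is not None else pts(f,r["at"]).round(3)))
E
```

```text
pics
scene [[-0.62, 0.484, -0.617, 1.242], [0.784, 0.406, -0.47, 0.553], [0.023, -0.775, -0.631, 0.809]] -0.015664921439538602
pusher_grip 0.9 [196. 264.] [ 0.496 -0.057  0.05 ]
outfeed 0.97 [167. 214.] [ 0.458 -0.271  0.024]
nest 0.55 [246. 351.] [0.506 0.205 0.045]
saddle 0.7 [226. 353.] [0.5   0.2   0.099]
saddle 0.29 [333. 315.] [0.785 0.297 0.099]
magazine 0.92 [187. 230.] [ 0.474 -0.197  0.   ]
shaker 0.85 [255. 347.] [0.493 0.193 0.   ]
bar 0.84 [163. 276.] [ 0.303 -0.174  0.   ]
bar 0.8 [214. 391.] [0.291 0.203 0.   ]
bar 0.77 [184. 141.] [ 0.623 -0.394 -0.   ]
bar 0.63 [261. 239.] [0.669 0.011 0.   ]
plate_a 0.3 [334. 313.] [[0.756 0.276 0.045]]
sample_cup 0.87 [291. 207.] [0.781 0.018 0.   ]
reagent_bottle 0.9 [335. 314.] [0.728 0.262 0.   ]
buffer_jar 0.75 [230. 143.] [ 0.742 -0.243  0.   ]
buffer_jar 0.73 [188. 230.] [ 0.478 -0.193  0.   ]
buffer_jar 0.42 [262. 242.] [ 0.669  0.02  -0.   ]
side [[-0.958, -0.207, 0.198, 0.335], [-0.286, 0.675, -0.68, 0.692], [0.007, -0.708, -0.706, 0.83]] -0.14544060334568956
pusher_grip 0.93 [219. 295.] [ 0.505 -0.059  0.05 ]
pusher_grip 0.42 [179. 333.] [ 0.449 -0.223  0.05 ]
outfeed 0.72 [176. 332.] [ 0.459 -0.266  0.024]
nest 0.97 [314. 264.] [0.496 0.206 0.045]
saddle 0.84 [294. 266.] [0.494 0.197 0.099]
magazine 0.63 [197. 318.] [ 0.478 -0.202 -0.   ]
shaker 0.81 [322. 267.] [0.494 0.198 0.   ]
bar 0.76 [242. 222.] [0.661 0.019 0.   ]
bar 0.71 [145. 286.] [ 0.619 -0.391  0.   ]
bar 0.62 [218. 389.] [ 0.291 -0.176  0.   ]
sample_cup 0.57 [232. 177.] [0.777 0.022 0.   ]
reagent_bottle 0.85 [318. 153.] [0.721 0.259 0.   ]
buffer_jar 0.92 [164. 231.] [ 0.743 -0.264  0.   ]
buffer_jar 0.53 [292. 269.] [0.512 0.124 0.   ]
```

View pics/a.png

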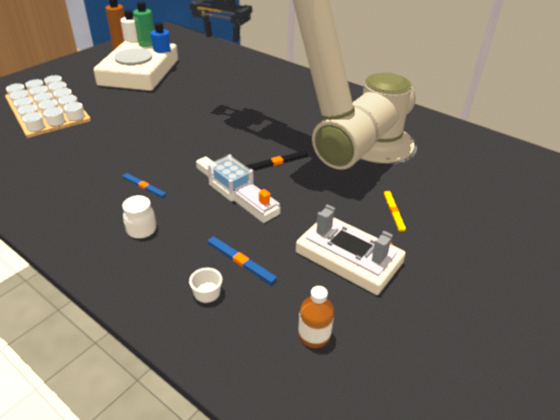

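View pics/b.png

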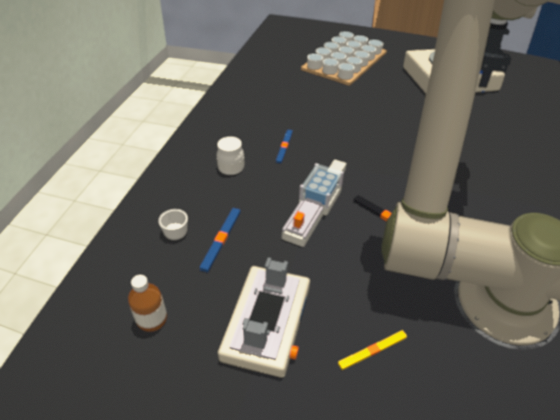

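Three plates in the magazine box (scene ~(232,172)), and the ledge is empty. The large blue bar is at scene (240,258), and the small blue one at (143,185) is a decoy. The pusher is back. Next I'll look from above with the wrist camera.

step_arm(
  commands=[
    {"travel": [0.02, 0.02, 0.05], "roll": 0, "grip": 0},
    {"travel": [0.06, 0.06, 0.1], "roll": 0, "grip": 0},
    {"travel": [0.09, 0.09, 0.12], "roll": 0, "grip": 0},
    {"travel": [0.12, 0.12, 0.12], "roll": 0, "grip": 0},
    {"travel": [0.15, 0.15, 0.12], "roll": 0, "grip": 0},
    {"travel": [0.18, 0.18, 0.12], "roll": 0, "grip": 0},
    {"travel": [0.21, 0.21, 0.12], "roll": 0, "grip": 0},
    {"travel": [0.24, 0.24, 0.12], "roll": 0, "grip": 0},
    {"travel": [0.27, 0.27, 0.12], "roll": 0, "grip": 0},
    {"travel": [0.3, 0.3, 0.12], "roll": 0, "grip": 0},
    {"travel": [0.33, 0.33, 0.12], "roll": 0, "grip": 0},
    {"travel": [0.33, 0.36, 0.12], "roll": 0, "grip": 0},
    {"travel": [0.33, 0.36, 0.12], "roll": 0, "grip": 0},
  ],
)

```text
time_s: 2.5
tcp_pos: [0.4626, -0.171, 0.3591]
tcp_rot: [0.992, 0.123, 0.0, -0.0]
wrist_force: [0.8, -0.7, -0.2]
opening: 0.0878
grip_force: 0.0
```

```bash
cat >> h.py <<'E'
def yaw(s): 
    y=R.from_quat(s["tcp_rot"]).as_matrix()[:,1]; return np.degrees(np.arctan2(y[1],y[0]))
E
python3 - <<'E'
from h import *
s=arm.state();print(s["time_s"],s["tcp_pos"],R.from_quat(s["tcp_rot"]).as_matrix().round(3).tolist(),yaw(s),s["wrist_force"])
f=grab("wrist");save(f,"w1.png");print(np.array(f["T_tool_cam"]).round(4).tolist(),f["k1"],f["camera_matrix"])
for t,h in(("pusher_grip",.05),("outfeed",.024),("magazine",0),("nest",.045),("saddle",.099),("bar",0)):
  for r in nets.spot_point(f,t)[:3]: print(t,round(r["p"],2),np.round(r["at"]),onz(f,r["at"],h)[0].round(4))
E
```

```text
2.5 [ 0.46263701 -0.17098521  0.35906046] [[0.97, 0.244, 0.0], [0.244, -0.97, 0.0], [0.0, -0.0, -1.0]] -75.84982404117784 [ 0.77340815 -0.65741164 -0.20529569]
[[0.0004, -0.9656, -0.26, 0.0674], [1.0, 0.0008, -0.0015, -0.0007], [0.0017, -0.26, 0.9656, -0.1456], [0.0, 0.0, 0.0, 1.0]] -0.07389023108815702 [[367.84985195   0.         279.39289656]
 [  0.         367.84985195 209.88548147]
 [  0.           0.           1.        ]]
pusher_grip 0.65 [116. 195.] [ 0.4978 -0.0552  0.05  ]
outfeed 0.67 [182. 344.] [ 0.4601 -0.2591  0.024 ]
magazine 0.66 [71. 19.] [0.4984 0.2039 0.    ]
magazine 0.63 [157. 300.] [ 0.4758 -0.1944  0.    ]
bar 0.98 [273. 254.] [ 0.2923 -0.1729  0.    ]
bar 0.95 [227.  10.] [0.2708 0.2013 0.    ]
bar 0.8 [ 88. 459.] [ 0.6189 -0.3776  0.    ]
```

View pics/w1.png

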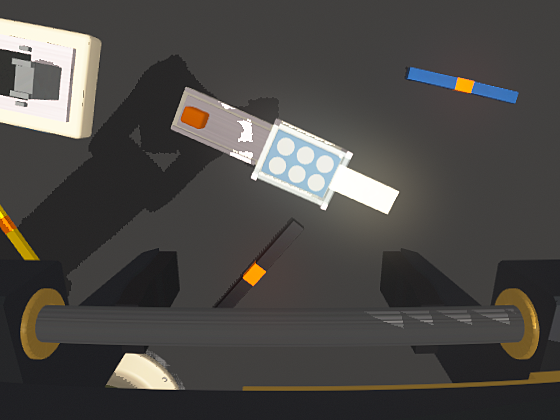

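The ledge is empty at (365,190), the orange grip is at (195,117), and the box with its plates is at (305,163). I'll refine the poses from this view, then take one of the shaker.

step_arm(
  commands=[
    {"travel": [0.0, 0.04, 0], "roll": 8, "grip": 0},
    {"travel": [0.0, 0.08, 0], "roll": 16, "grip": 0},
    {"travel": [0.0, 0.12, 0], "roll": 24, "grip": 0},
    {"travel": [0.0, 0.16, 0], "roll": 32, "grip": 0},
    {"travel": [0.0, 0.2, 0], "roll": 40, "grip": 0},
    {"travel": [0.0, 0.24, 0], "roll": 48, "grip": 0},
    {"travel": [0.0, 0.28, 0], "roll": 56, "grip": 0},
    {"travel": [0.0, 0.32, 0], "roll": 64, "grip": 0},
    {"travel": [-0.02, 0.34, 0], "roll": 65, "grip": 0},
    {"travel": [-0.02, 0.34, 0], "roll": 65, "grip": 0},
    {"travel": [-0.02, 0.34, 0], "roll": 65, "grip": 0},
  ],
)

```text
time_s: 3.95
tcp_pos: [0.4424, 0.1657, 0.3589]
tcp_rot: [0.772, 0.635, 0.0, 0.0]
wrist_force: [0.1, 0.4, -0.3]
opening: 0.0884
grip_force: 0.0
```

```bash
python3 - <<'E'
from h import *
s=arm.state();print(s["time_s"],s["tcp_pos"],yaw(s),s["qpos"].round(2) if hasattr(s["qpos"],"round") else s["qpos"])
f=grab("wrist");save(f,"w2.png")
for t,h in(("pusher_grip",.05),("outfeed",.024),("magazine",0),("nest",.045),("saddle",.099),("shaker",0),("bar",0)):
  for r in nets.spot_point(f,t)[:3]: print(t,round(r["p"],2),np.round(r["at"]),onz(f,r["at"],h)[0].round(4))
E
```

```text
3.95 [0.44243847 0.16574298 0.35886108] -11.11478783988883 [ 0.11  0.18  1.24 -0.    1.72  0.3 ]
pusher_grip 0.77 [316. 348.] [ 0.4975 -0.0567  0.05  ]
magazine 0.79 [373. 341.] [ 0.4753 -0.1916  0.    ]
magazine 0.37 [133. 321.] [0.5055 0.1939 0.    ]
nest 0.96 [130. 317.] [0.4966 0.2023 0.045 ]
saddle 0.63 [134. 320.] [0.495  0.2007 0.099 ]
shaker 0.81 [127. 314.] [0.4971 0.2033 0.    ]
bar 0.91 [163. 153.] [0.2705 0.1996 0.    ]
bar 0.82 [236. 448.] [0.6658 0.0129 0.    ]
bar 0.66 [384. 237.] [ 0.3033 -0.1812  0.    ]
```

View pics/w2.png

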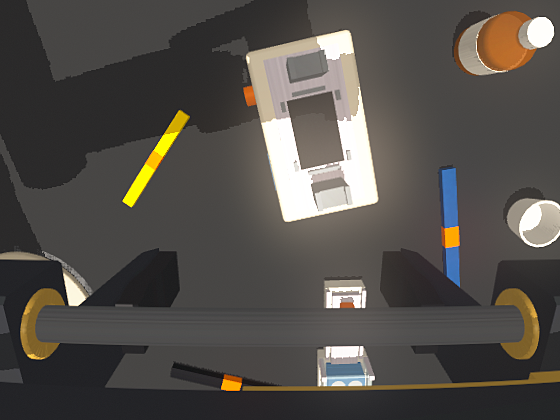

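Shaker rectangle with corners at about (248,48),(352,30),(380,200),(287,221), towers at (305,65) and (330,190). Its depth data will give its pose.

```bash
cat >> h.py <<'E'
def cloud(f):
    r,c=np.nonzero(f["z_map"]>0); return np.c_[r,c],pts(f,np.c_[r,c])
def rect(P):
    (cx,cy),(w,h),a=cv2.minAreaRect((P[:,:2]*1000).astype(np.float32))
    if w>h: a+=90;w,h=h,w   # a+90: direction of long side
    return np.round([cx,cy,w,h,(a+90)%180],1)
E
python3 - <<'E'
from h import *
f=grab("wrist"); rc,P=cloud(f)
near=np.linalg.norm(P[:,:2]-[.496,.2],axis=1)<.16
m=near&(P[:,2]>.02); print("all",rect(P[m]))
h,e=np.histogram(P[m][:,2],np.arange(.02,.12,.003)); print(dict(zip(e.round(3),h)))
for lo,hi in((.025,.05),):
    print(lo,rect(P[near&(P[:,2]>lo)&(P[:,2]<hi)]))
t=near&(P[:,2]>.094)
for q,n in((P[:,1]>.2,"hi"),(P[:,1]<.2,"lo")):
    print(n,t[t&q].size,rect(P[t&q]),P[t&q][:,2].mean())
# dark nest floor
g=f["color"][rc[:,0],rc[:,1]].mean(1)
d=near&(P[:,2]>.04)&(P[:,2]<.052)
img=np.zeros(f["z_map"].shape,np.uint8); k=d&(g<75); img[rc[k,0],rc[k,1]]=1
n,l,st,c=cv2.connectedComponentsWithStats(img); i=1+np.argmax(st[1:,4]); print("nest",st[i],rect(P[l[rc[:,0],rc[:,1]]==i]))
E
```

```text
all [472.2 201.1 175.9 220.   91.1]
{np.float64(0.02): np.int64(10), np.float64(0.023): np.int64(32), np.float64(0.026): np.int64(97), np.float64(0.029): np.int64(217), np.float64(0.032): np.int64(842), np.float64(0.035): np.int64(5102), np.float64(0.038): np.int64(277), np.float64(0.041): np.int64(1941), np.float64(0.044): np.int64(6998), np.float64(0.047): np.int64(110), np.float64(0.05): np.int64(425), np.float64(0.053): np.int64(51), np.float64(0.056): np.int64(27), np.float64(0.059): np.int64(29), np.float64(0.062): np.int64(25), np.float64(0.065): np.int64(25), np.float64(0.068): np.int64(30), np.float64(0.071): np.int64(28), np.float64(0.074): np.int64(34), np.float64(0.077): np.int64(26), np.float64(0.08): np.int64(30), np.float64(0.083): np.int64(30), np.float64(0.086): np.int64(27), np.float64(0.089): np.int64(39), np.float64(0.092): np.int64(33), np.float64(0.095): np.int64(295), np.float64(0.098): np.int64(789), np.float64(0.101): np.int64(149), np.float64(0.104): np.int64(360), np.float64(0.107): np.int64(0), np.float64(0.11): np.int64(0), np.float64(0.113): np.int64(0), np.float64(0.116): np.int64(0)}
0.025 [489.  201.5 142.5 220.   91.2]
hi 6022 [450.3 246.1  38.6 146.8  33.1] 0.3887560730256053
lo 59247 [451.6 158.   76.1 139.7 174. ] 0.43259754362949
nest [287  93  39  19  79] [490.3 237.2  12.   46.8   0.7]
```

```bash
python3 - <<'E'
from h import *
f=grab("wrist"); rc,P=cloud(f)
near=np.linalg.norm(P[:,:2]-[.496,.2],axis=1)<.16
C=[]
for lo,hi in((.094,.11),(.102,.11)):
  t=near&(P[:,2]>lo)&(P[:,2]<hi)
  for q in(P[:,1]>.2,P[:,1]<.2):
    r=rect(P[t&q]);C.append(r[:2]);print(lo,(t&q).sum(),r)
  d=C[-2]-C[-1];print("mid",(C[-1]+C[-2])/2,np.linalg.norm(d),np.degrees(np.arctan2(d[1],d[0])))
# housing ring at z .033-.038 excluding knob (saturation)
col=f["color"][rc[:,0],rc[:,1]].astype(int); sat=col.max(1)-col.min(1)
print("housing",rect(P[near&(P[:,2]>.033)&(P[:,2]<.039)&(sat<80)]))
print("plat",rect(P[near&(P[:,2]>.041)&(P[:,2]<.048)]))
print("lips",rect(P[near&(P[:,2]>.0495)&(P[:,2]<.055)]), (near&(P[:,2]>.0495)&(P[:,2]<.055)).sum())
E
```

```text
0.094 878 [493.3 273.9  22.9  39.7   1.2]
0.094 729 [497.5 128.6  22.5  40.4   1.5]
mid [495.4  201.25] 145.36068932142553 91.65571428380194
0.102 283 [493.3 273.7  22.8  39.6   0.9]
0.102 220 [497.5 128.5  22.3  40.3   1.8]
mid [495.4 201.1] 145.2607311010102 91.65685394752249
housing [495.3 201.6 129.1 217.7  91.4]
plat [495.5 201.5  90.5 190.4  91.7]
lips [495.4 204.2  72.  158.7  91.6] 488
```

step_arm(
  commands=[
    {"travel": [0.0, -0.04, 0], "grip": 0},
    {"travel": [0.0, -0.08, 0], "grip": 0},
    {"travel": [0.0, -0.12, 0], "grip": 0},
    {"travel": [0.0, -0.16, 0], "grip": 0},
    {"travel": [0.0, -0.2, 0], "grip": 0},
    {"travel": [0.01, -0.24, 0], "grip": 0},
    {"travel": [0.02, -0.28, 0], "grip": 0},
    {"travel": [0.02, -0.32, 0], "grip": 0},
    {"travel": [0.02, -0.36, 0], "grip": 0},
    {"travel": [0.02, -0.4, 0], "grip": 0},
    {"travel": [0.02, -0.43, 0], "grip": 0},
    {"travel": [0.02, -0.43, 0], "grip": 0},
    {"travel": [0.02, -0.43, 0], "grip": 0},
  ],
)

```text
invalid input at $.commands[0]: expected keys grip, travel, roll
```

```bash
cat > mag.py <<'E'
from h import *
def mag(v=True):
    s=arm.state(); f=grab("wrist"); rc,P=cloud(f)
    col=f["color"][rc[:,0],rc[:,1]].astype(int); o=(col[:,0]-col[:,2]>90)&(col[:,0]>130)
    near=np.linalg.norm(P[:,:2]-[.478,-.17],axis=1)<.19
    print("t",s["time_s"],"tcp",s["tcp_pos"].round(4),"yaw",round(yaw(s),2))
    m=near&o&(P[:,2]>.058)&(P[:,2]<.072); print("grip top",m.sum(),rect(P[m]),P[m][:,2].mean())
    return f,rc,P,near
E
python3 - <<'E'
from mag import *
f,rc,P,near=mag(); save(f,"w3.png")
h,e=np.histogram(P[near&(P[:,2]>.005)&(P[:,2]<.1)][:,2],np.arange(.005,.1,.003)); print(dict(zip(e.round(3).tolist(),h.tolist())))
w=near&(P[:,2]>.019)&(P[:,2]<.029)
print("floor-level",rect(P[w])); 
L=w&(P[:,1]<-.265);print("ledge",L.sum(),rect(P[L]))
print("roof",rect(P[near&(P[:,2]>.064)&(P[:,2]<.072)&(P[:,1]<-.12)]))
for t,h in(("pusher_grip",.05),("outfeed",.024),("magazine",0)):
  for r in nets.spot_point(f,t)[:1]: print(t,round(r["p"],2),np.round(r["at"]),onz(f,r["at"],h)[0].round(4))
E
```

```text
t 4.45 tcp [0.4424 0.1659 0.3587] yaw -11.12
grip top 0 [ 0.  0.  0.  0. 90.] nan
{0.005: 128, 0.008: 168, 0.011: 161, 0.014: 45, 0.017: 65, 0.02: 221, 0.023: 241, 0.026: 88, 0.029: 278, 0.032: 714, 0.035: 67, 0.038: 82, 0.041: 88, 0.044: 83, 0.047: 87, 0.05: 74, 0.053: 65, 0.056: 79, 0.059: 63, 0.062: 64, 0.065: 448, 0.068: 47, 0.071: 0, 0.074: 0, 0.077: 0, 0.08: 0, 0.083: 0, 0.086: 0, 0.089: 0, 0.092: 0, 0.095: 0}
floor-level [ 486.6 -110.    76.2  173.    80.8]
ledge 0 [ 0.  0.  0.  0. 90.]
roof [ 480.9 -151.6   17.8   75.5  170.6]
pusher_grip 0.8 [314. 347.] [ 0.4963 -0.0523  0.05  ]
magazine 0.76 [369. 343.] [ 0.4793 -0.1854  0.    ]mag.py:7: RuntimeWarning: Mean of empty slice.
  m=near&o&(P[:,2]>.058)&(P[:,2]<.072); print("grip top",m.sum(),rect(P[m]),P[m][:,2].mean())
  ret = ret.dtype.type(ret / rcount)
```

View pics/w3.png

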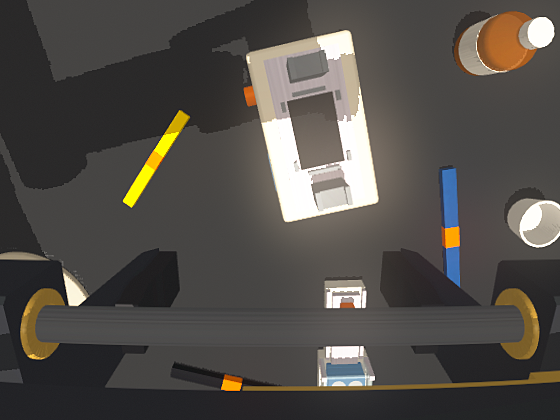

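The move was refused because "roll" was missing, so this is the same view as before. Sending it again with roll.

step_arm(
  commands=[
    {"travel": [0.0, -0.04, 0], "roll": 0, "grip": 0},
    {"travel": [0.0, -0.08, 0], "roll": 0, "grip": 0},
    {"travel": [0.0, -0.12, 0], "roll": 0, "grip": 0},
    {"travel": [0.0, -0.16, 0], "roll": 0, "grip": 0},
    {"travel": [0.0, -0.2, 0], "roll": 0, "grip": 0},
    {"travel": [0.01, -0.24, 0], "roll": 0, "grip": 0},
    {"travel": [0.02, -0.28, 0], "roll": 0, "grip": 0},
    {"travel": [0.02, -0.32, 0], "roll": 0, "grip": 0},
    {"travel": [0.02, -0.36, 0], "roll": 0, "grip": 0},
    {"travel": [0.02, -0.4, 0], "roll": 0, "grip": 0},
    {"travel": [0.02, -0.43, 0], "roll": 0, "grip": 0},
    {"travel": [0.02, -0.43, 0], "roll": 0, "grip": 0},
    {"travel": [0.02, -0.43, 0], "roll": 0, "grip": 0},
  ],
)

```text
time_s: 5.95
tcp_pos: [0.4622, -0.2639, 0.3585]
tcp_rot: [0.772, 0.635, 0.0, -0.0]
wrist_force: [0.2, -0.2, -0.3]
opening: 0.0883
grip_force: 0.0
```

```bash
python3 - <<'E'
from mag import *
f,rc,P,near=mag(); save(f,"w4.png")
h,e=np.histogram(P[near&(P[:,2]>.005)&(P[:,2]<.1)][:,2],np.arange(.005,.1,.003)); print(dict(zip(e.round(3).tolist(),h.tolist())))
w=near&(P[:,2]>.019)&(P[:,2]<.029)
print("floor-level",rect(P[w])); 
L=w&(P[:,1]<-.265);print("ledge",L.sum(),rect(P[L]))
print("roof",rect(P[near&(P[:,2]>.064)&(P[:,2]<.072)&(P[:,1]<-.12)]))
print("track",rect(P[near&(P[:,2]>.02)&(P[:,2]<.072)&(P[:,1]>-.12)]))
for t,h in(("pusher_grip",.05),("outfeed",.024),("magazine",0)):
  for r in nets.spot_point(f,t)[:1]: print(t,round(r["p"],2),np.round(r["at"]),onz(f,r["at"],h)[0].round(4))
E
```

```text
t 5.95 tcp [ 0.4622 -0.2639  0.3585] yaw -11.13
grip top 0 [ 0.  0.  0.  0. 90.] nan
{0.005: 25, 0.008: 295, 0.011: 959, 0.014: 11, 0.017: 0, 0.02: 577, 0.023: 1316, 0.026: 20, 0.029: 343, 0.032: 2091, 0.035: 245, 0.038: 1, 0.041: 0, 0.044: 1, 0.047: 1, 0.05: 1, 0.053: 4, 0.056: 0, 0.059: 2, 0.062: 6, 0.065: 3517, 0.068: 1977, 0.071: 2, 0.074: 0, 0.077: 0, 0.08: 0, 0.083: 0, 0.086: 0, 0.089: 0, 0.092: 0, 0.095: 0}
floor-level [ 472.2 -198.6   47.1  268.5   80.3]
ledge 1243 [ 455.8 -296.8   33.5   69.7   79.4]
roof [ 473.1 -193.4   76.9  100.8   80. ]
track [489.9 -95.   57.2  58.6  80.7]
outfeed 0.63 [163. 281.] [ 0.4643 -0.2617  0.024 ]
magazine 0.64 [107. 279.] [ 0.4757 -0.1914  0.    ]mag.py:7: RuntimeWarning: Mean of empty slice.
  m=near&o&(P[:,2]>.058)&(P[:,2]<.072); print("grip top",m.sum(),rect(P[m]),P[m][:,2].mean())
  ret = ret.dtype.type(ret / rcount)
```

View pics/w4.png

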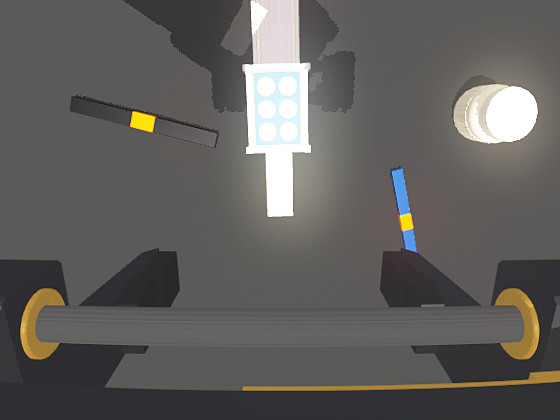

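Box, ledge (280,183) and empty surroundings confirm: magazine origin (0.473,-0.193), yaw about -9.8°. The shaker is at (0.4954,0.2013), yaw 1.6°. Going to the pusher grip.

step_arm(
  commands=[
    {"travel": [0.007, 0.04, 0], "roll": 1.3, "grip": 0},
    {"travel": [0.014, 0.08, 0], "roll": 1.3, "grip": 0},
    {"travel": [0.02, 0.12, -0.02], "roll": 1.3, "grip": 0},
    {"travel": [0.027, 0.16, -0.05], "roll": 1.3, "grip": 0},
    {"travel": [0.035, 0.209, -0.07], "roll": 1.3, "grip": 0.3},
    {"travel": [0.035, 0.209, -0.11], "roll": 1.3, "grip": 0.3},
    {"travel": [0.035, 0.209, -0.15], "roll": 1.3, "grip": 0.3},
    {"travel": [0.035, 0.209, -0.19], "roll": 1.3, "grip": 0.3},
    {"travel": [0.035, 0.209, -0.23], "roll": 1.3, "grip": 0.3},
    {"travel": [0.035, 0.209, -0.26], "roll": 1.3, "grip": 0.3},
    {"travel": [0.035, 0.209, -0.29], "roll": 1.3, "grip": 0.3},
    {"travel": [0.035, 0.209, -0.305], "roll": 1.3, "grip": 0.3},
    {"travel": [0.035, 0.209, -0.318], "roll": 1.3, "grip": 0.3},
    {"travel": [0.035, 0.209, -0.318], "roll": 1.3, "grip": 0.3},
    {"travel": [0.035, 0.209, -0.318], "roll": 1.3, "grip": 1},
    {"travel": [0.035, 0.209, -0.318], "roll": 1.3, "grip": 1},
    {"travel": [0.035, 0.209, -0.318], "roll": 1.3, "grip": 1},
    {"travel": [0.035, 0.209, -0.318], "roll": 1.3, "grip": 1},
    {"travel": [0.035, 0.209, -0.318], "roll": 1.3, "grip": 1},
  ],
  newtons=25,
)

```text
time_s: 8.05
tcp_pos: [0.4973, -0.0549, 0.0411]
tcp_rot: [0.765, 0.644, 0.0, 0.0]
wrist_force: [-0.8, -0.3, 0.8]
opening: 0.0238
grip_force: 0.0
```

step_arm(
  commands=[
    {"travel": [0, 0, 0], "roll": 0, "grip": 1},
    {"travel": [0, 0, 0], "roll": 0, "grip": 1},
    {"travel": [0, 0, 0], "roll": 0, "grip": 1},
    {"travel": [-0.0017, -0.01, 0], "roll": 0, "grip": 1},
    {"travel": [-0.0034, -0.02, 0], "roll": 0, "grip": 1},
    {"travel": [-0.0051, -0.03, 0], "roll": 0, "grip": 1},
    {"travel": [-0.0068, -0.04, 0], "roll": 0, "grip": 1},
    {"travel": [-0.0085, -0.05, 0], "roll": 0, "grip": 1},
    {"travel": [-0.0102, -0.06, 0], "roll": 0, "grip": 1},
    {"travel": [-0.0119, -0.069, 0], "roll": 0, "grip": 1},
    {"travel": [-0.0128, -0.0735, 0], "roll": 0, "grip": 1},
    {"travel": [-0.0128, -0.0735, 0], "roll": 0, "grip": 1},
    {"travel": [-0.0128, -0.0735, 0], "roll": 0, "grip": 1},
  ],
)

```text
time_s: 9.35
tcp_pos: [0.4843, -0.1278, 0.0409]
tcp_rot: [0.765, 0.644, 0.0, -0.001]
wrist_force: [-0.3, 5.2, 5.4]
opening: 0.0196
grip_force: 25.0
```

step_arm(
  commands=[
    {"travel": [0, 0, 0], "roll": 0, "grip": 0.5},
    {"travel": [0, 0, 0], "roll": 0, "grip": 0.5},
    {"travel": [0, 0, 0], "roll": 0, "grip": 0.5},
    {"travel": [0, 0, 0.02], "roll": 0, "grip": 0},
    {"travel": [0, 0, 0.06], "roll": 0, "grip": 0},
    {"travel": [0, 0, 0.1], "roll": 0, "grip": 0},
    {"travel": [-0.007, -0.04, 0.13], "roll": 0, "grip": 0},
    {"travel": [-0.014, -0.08, 0.16], "roll": 0, "grip": 0},
    {"travel": [-0.021, -0.12, 0.17], "roll": 0, "grip": 0},
    {"travel": [-0.024, -0.139, 0.17], "roll": 0, "grip": 0},
    {"travel": [-0.024, -0.139, 0.17], "roll": 0, "grip": 0},
    {"travel": [-0.024, -0.139, 0.17], "roll": 0, "grip": 0},
  ],
)

```text
time_s: 10.55
tcp_pos: [0.4603, -0.267, 0.2103]
tcp_rot: [0.765, 0.644, 0.0, -0.001]
wrist_force: [0.3, 0.2, -0.2]
opening: 0.088
grip_force: 0.0
```

```bash
cat >> mag.py <<'E'
def plate():
    """pose of the plate on the ledge, magazine frame (mm)"""
    s=arm.state(); f=grab("wrist"); rc,P=cloud(f)
    a=np.radians(-9.8); d=P[:,:2]-[.473,-.193]
    M=np.c_[d[:,0]*np.cos(a)+d[:,1]*np.sin(a),-d[:,0]*np.sin(a)+d[:,1]*np.cos(a)]*1000
    q=(P[:,2]>.03)&(P[:,2]<.042)&(abs(M[:,0])<45)&(M[:,1]<-52)&(M[:,1]>-150)
    print("t",s["time_s"],s["tcp_pos"].round(4),round(yaw(s),2),"n",q.sum())
    if q.sum()>20:
        print("x",np.percentile(M[q,0],[1,99]).round(1),"y",np.percentile(M[q,1],[1,99]).round(1),"z",P[q,2].mean().round(4),rect(P[q]))
    return f,P,M
E
python3 - <<'E'
from mag import *
f,P,M=plate(); save(f,"w5.png")
E
```

```text
t 10.55 [ 0.4603 -0.267   0.2103] -9.83 n 3700
x [-25.7  27.1] y [-111.3  -55.2] z 0.0355 [ 459.5 -275.3   54.    57.1   80.9]
```

View pics/w5.png

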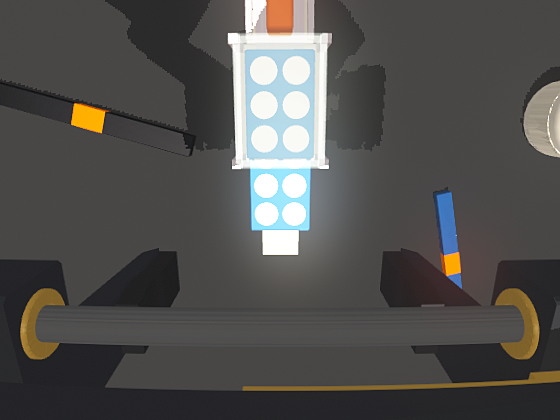

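The plate sticks out to (280,230), square on the ledge. Descending to grip it.

step_arm(
  commands=[
    {"travel": [0, 0, -0.04], "roll": 0, "grip": 0},
    {"travel": [0, 0, -0.08], "roll": 0, "grip": 0},
    {"travel": [0, 0, -0.12], "roll": 0, "grip": 0},
    {"travel": [0, 0, -0.15], "roll": 0, "grip": 0},
    {"travel": [0, 0, -0.17], "roll": 0, "grip": 0},
    {"travel": [0, 0, -0.183], "roll": 0, "grip": 0},
    {"travel": [0, 0, -0.183], "roll": 0, "grip": 0},
    {"travel": [0, 0, -0.183], "roll": 0, "grip": 1},
    {"travel": [0, 0, -0.183], "roll": 0, "grip": 1},
    {"travel": [0, 0, -0.183], "roll": 0, "grip": 1},
    {"travel": [0, 0, -0.183], "roll": 0, "grip": 1},
    {"travel": [0, 0, -0.183], "roll": 0, "grip": 1},
    {"travel": [0, 0, -0.183], "roll": 0, "grip": 1},
  ],
  newtons=30,
)

```text
time_s: 11.9
tcp_pos: [0.4606, -0.2674, 0.0282]
tcp_rot: [0.765, 0.644, 0.0, 0.0]
wrist_force: [-1.1, 1.4, 3.9]
opening: 0.0537
grip_force: 30.0
```

step_arm(
  commands=[
    {"travel": [-0.0012, -0.007, 0], "roll": 0, "grip": 1},
    {"travel": [-0.0024, -0.014, 0], "roll": 0, "grip": 1},
    {"travel": [-0.0038, -0.022, 0], "roll": 0, "grip": 1},
    {"travel": [-0.0048, -0.028, 0], "roll": 0, "grip": 1},
    {"travel": [-0.0048, -0.028, 0.01], "roll": 0, "grip": 1},
    {"travel": [-0.0048, -0.028, 0.03], "roll": 0, "grip": 1},
    {"travel": [-0.0048, -0.028, 0.06], "roll": 0, "grip": 1},
    {"travel": [-0.0048, -0.028, 0.1], "roll": 0, "grip": 1},
    {"travel": [-0.0048, -0.028, 0.14], "roll": 0, "grip": 1},
    {"travel": [-0.0048, -0.028, 0.14], "roll": 0, "grip": 1},
  ],
)

```text
time_s: 12.9
tcp_pos: [0.457, -0.2965, 0.1731]
tcp_rot: [0.765, 0.644, 0.0, 0.005]
wrist_force: [-0.3, -0.0, -1.7]
opening: 0.0542
grip_force: 3.0
```

```bash
cat > held.py <<'E'
from h import *
def held():
    """plate in hand: blue/white points between the fingers, in tool axes (mm)"""
    s=arm.state(); f=grab("wrist"); rc,P=cloud(f)
    Rm=R.from_quat(s["tcp_rot"]).as_matrix(); L=(P-s["tcp_pos"])@Rm*1000
    q=(abs(L[:,1])<45)&(abs(L[:,0])<80)&(L[:,2]>-25)&(L[:,2]<15)
    print("t",s["time_s"],s["tcp_pos"].round(4),round(yaw(s),2),"open",s["opening"],"n",q.sum())
    if q.sum()>20:
        for k in range(3): print("xyz"[k],np.percentile(L[q,k],[1,50,99]).round(1))
    return f,P,L
if __name__=="__main__": held()
E
python3 held.py
```

```text
t 12.9 [ 0.457  -0.2965  0.1731] -9.78 open 0.05422722806528729 n 23239
x [-35.8  13.9  46.7]
y [-36.7   0.2  37.4]
z [-23.7  -7.5  -0.7]
```

step_arm(
  commands=[
    {"travel": [0, 0, 0], "roll": 0, "grip": 1},
    {"travel": [0, 0, 0], "roll": 0, "grip": 1},
    {"travel": [0, 0, 0], "roll": 0, "grip": 1},
    {"travel": [0, 0, 0], "roll": 0, "grip": 1},
  ],
  newtons=40,
)

```text
time_s: 13.35
tcp_pos: [0.4555, -0.2952, 0.1669]
tcp_rot: [0.765, 0.644, -0.0, -0.001]
wrist_force: [-0.2, -0.6, -1.1]
opening: 0.0535
grip_force: 40.0
```

```bash
python3 - <<'E'
from held import *
f,P,L=held()
c=f["color"]; 
rc,_=cloud(f); col=c[rc[:,0],rc[:,1]].astype(int)
b=(abs(L[:,1])<45)&(abs(L[:,0])<60)&(L[:,2]>-25)&(L[:,2]<20)&(col[:,2]-col[:,0]>20)
print(b.sum(),[np.percentile(L[b,k],[1,50,99]).round(1).tolist() for k in range(3)])
# tilt: z vs x fit of blue
A=np.c_[L[b,0],L[b,1],np.ones(b.sum())]; print(np.linalg.lstsq(A,L[b,2],rcond=None)[0].round(3))
save(f,"w6.png")
E
```

```text
t 13.35 [ 0.4555 -0.2952  0.1669] -9.79 open 0.05353643460909631 n 23128
x [-35.9  14.1  46.7]
y [-36.4   0.2  37.1]
z [-23.5  -7.5  -0.6]
12027 [[-36.4, 17.7, 46.8], [-26.2, 0.2, 26.8], [-8.7, -7.3, -0.3]]
[ 0.01   0.    -7.255]
```

View pics/w6.png

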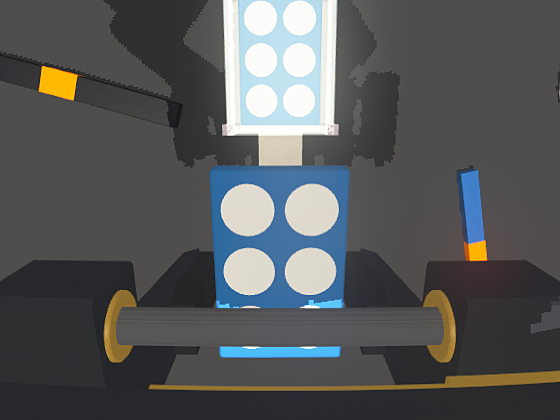

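The plate is held level at (280,260) and its hold recovered after a brief slackening. Carrying it to the nest.

step_arm(
  commands=[
    {"travel": [0.001, 0.01, 0.01], "roll": 0, "grip": 1},
    {"travel": [0.003, 0.03, 0.02], "roll": 0, "grip": 1},
    {"travel": [0.005, 0.06, 0.02], "roll": 1, "grip": 1},
    {"travel": [0.008, 0.1, 0.02], "roll": 2, "grip": 1},
    {"travel": [0.011, 0.14, 0.02], "roll": 3, "grip": 1},
    {"travel": [0.014, 0.18, 0.02], "roll": 4, "grip": 1},
    {"travel": [0.018, 0.22, 0.02], "roll": 5, "grip": 1},
    {"travel": [0.021, 0.26, 0.02], "roll": 6, "grip": 1},
    {"travel": [0.024, 0.3, 0.02], "roll": 7, "grip": 1},
    {"travel": [0.027, 0.34, 0.02], "roll": 8, "grip": 1},
    {"travel": [0.031, 0.38, 0.02], "roll": 9, "grip": 1},
    {"travel": [0.034, 0.42, 0.02], "roll": 10, "grip": 1},
    {"travel": [0.037, 0.45, 0.02], "roll": 11, "grip": 1},
    {"travel": [0.039, 0.475, 0.02], "roll": 11.4, "grip": 1},
    {"travel": [0.04, 0.4915, 0.02], "roll": 11.4, "grip": 1},
    {"travel": [0.04, 0.4915, 0.0], "roll": 11.4, "grip": 1},
    {"travel": [0.04, 0.4915, -0.03], "roll": 11.4, "grip": 1},
    {"travel": [0.04, 0.4915, -0.05], "roll": 11.4, "grip": 1},
    {"travel": [0.04, 0.4915, -0.05], "roll": 11.4, "grip": 1},
    {"travel": [0.04, 0.4915, -0.05], "roll": 11.4, "grip": 1},
  ],
)

```text
time_s: 15.4
tcp_pos: [0.4958, 0.1965, 0.1187]
tcp_rot: [0.697, 0.717, 0.0, 0.0]
wrist_force: [0.4, -0.4, -1.0]
opening: 0.0532
grip_force: 40.0
```

```bash
cat > held2.py <<'E'
from held import *
f,P,L=held(); rc,_=cloud(f); col=f["color"][rc[:,0],rc[:,1]].astype(int)
b=(abs(L[:,1])<45)&(abs(L[:,0])<60)&(L[:,2]>-25)&(L[:,2]<20)&(col[:,2]-col[:,0]>20)
print(b.sum(),[np.percentile(L[b,k],[1,50,99]).round(1).tolist() for k in range(3)])
t=(P[:,2]>.101)&(P[:,2]<.107)&(np.linalg.norm(P[:,:2]-[.4934,.2738],axis=1)<.04); print("far tower",t.sum(),rect(P[t]))
E
python3 held2.py
```

```text
t 15.4 [0.4958 0.1965 0.1187] 1.62 open 0.05318119703633565 n 24492
x [-63.4  14.7  76.1]
y [-36.    0.4  37.1]
z [-23.4  -7.4  14.6]
12001 [[-36.5, 17.6, 46.7], [-26.0, 0.4, 26.9], [-8.7, -7.3, 1.0]]
far tower 1637 [493.5 273.7  21.9  40.5   1.7]
```

step_arm(
  commands=[
    {"travel": [0, 0, -0.02], "roll": 0, "grip": 1},
    {"travel": [0, 0, -0.04], "roll": 0, "grip": 1},
    {"travel": [0, 0, -0.055], "roll": 0, "grip": 1},
    {"travel": [0, 0, -0.062], "roll": 0, "grip": 1},
    {"travel": [0, 0, -0.066], "roll": 0, "grip": 1},
    {"travel": [0, 0, -0.069], "roll": 0, "grip": 1},
    {"travel": [0, 0, -0.069], "roll": 0, "grip": 1},
    {"travel": [0, 0, -0.069], "roll": 0, "grip": 1},
  ],
)

```text
time_s: 16.25
tcp_pos: [0.4959, 0.1962, 0.0493]
tcp_rot: [0.697, 0.717, 0.0, 0.0]
wrist_force: [-0.4, 0.4, -0.3]
opening: 0.0532
grip_force: 40.0
```

step_arm(
  commands=[
    {"travel": [0, 0, -0.001], "roll": 0, "grip": 1},
    {"travel": [0, 0, -0.001], "roll": 0, "grip": 0.3},
    {"travel": [0, 0, -0.001], "roll": 0, "grip": 0},
    {"travel": [0, 0, -0.001], "roll": 0, "grip": 0},
    {"travel": [0, 0, -0.001], "roll": 0, "grip": 0},
    {"travel": [0, 0, 0.02], "roll": 0, "grip": 0},
    {"travel": [0, 0, 0.06], "roll": 0, "grip": 0},
    {"travel": [0, 0, 0.1], "roll": 0, "grip": 0},
    {"travel": [0, -0.03, 0.14], "roll": 0, "grip": 0},
    {"travel": [0, -0.06, 0.17], "roll": 0, "grip": 0},
    {"travel": [0, -0.06, 0.17], "roll": 0, "grip": 0},
    {"travel": [0, -0.06, 0.17], "roll": 0, "grip": 0},
  ],
)

```text
time_s: 17.45
tcp_pos: [0.4955, 0.136, 0.2186]
tcp_rot: [0.698, 0.717, 0.0, 0.0]
wrist_force: [-0.5, 0.4, -0.6]
opening: 0.0883
grip_force: 0.0
```

```bash
cat > nest.py <<'E'
from h import *
f=grab("wrist"); rc,P=cloud(f); col=f["color"][rc[:,0],rc[:,1]].astype(int)
s=arm.state(); print(s["time_s"],s["tcp_pos"].round(4),round(yaw(s),2))
a=np.radians(1.6); d=P[:,:2]-[.4954,.201]; M=np.c_[d[:,0]*np.cos(a)+d[:,1]*np.sin(a),-d[:,0]*np.sin(a)+d[:,1]*np.cos(a)]*1000
q=(abs(M[:,0])<45)&(abs(M[:,1])<58)&(P[:,2]>.0535)&(P[:,2]<.12)
b=q&(col[:,2]-col[:,0]>20)
print(b.sum(),"x",np.percentile(M[b,0],[.5,99.5]).round(1),"y",np.percentile(M[b,1],[.5,99.5]).round(1),"z",np.percentile(P[b,2],[5,50,95]).round(4),rect(P[b]))
z=P[q]; A=np.c_[M[q]/1000,np.ones(len(z))]; print("tilt",np.linalg.lstsq(A,z[:,2],rcond=None)[0].round(4))
for t,h in(("bar",0),):
  for r in nets.spot_point(f,t)[:3]: print(t,round(r["p"],2),np.round(r["at"]),onz(f,r["at"],h)[0].round(4))
E
python3 nest.py
```

```text
17.5 [0.4952 0.1365 0.2178] 1.6
3632 x [-25.9  27.5] y [-40.9  41.3] z [0.0554 0.0566 0.0579] [496.2 201.2  53.8  82.8  91.9]
tilt [-0.0002  0.0014  0.0567]
bar 0.79 [308. 385.] [ 0.6182 -0.0039  0.    ]
```

Plate 1 lies flat and centred. Now drawing the pusher back.

step_arm(
  commands=[
    {"travel": [-0.002, -0.04, 0], "roll": -2, "grip": 0.2},
    {"travel": [-0.003, -0.08, 0], "roll": -4, "grip": 0.3},
    {"travel": [-0.005, -0.12, 0], "roll": -6, "grip": 0.3},
    {"travel": [-0.007, -0.16, 0], "roll": -8, "grip": 0.3},
    {"travel": [-0.009, -0.2, 0], "roll": -10, "grip": 0.3},
    {"travel": [-0.011, -0.24, -0.02], "roll": -11.4, "grip": 0.3},
    {"travel": [-0.011, -0.264, -0.05], "roll": -11.4, "grip": 0.3},
    {"travel": [-0.011, -0.264, -0.08], "roll": -11.4, "grip": 0.3},
    {"travel": [-0.011, -0.264, -0.12], "roll": -11.4, "grip": 0.3},
    {"travel": [-0.011, -0.264, -0.15], "roll": -11.4, "grip": 0.3},
    {"travel": [-0.011, -0.264, -0.17], "roll": -11.4, "grip": 0.3},
    {"travel": [-0.011, -0.264, -0.177], "roll": -11.4, "grip": 0.3},
    {"travel": [-0.011, -0.264, -0.177], "roll": -11.4, "grip": 0.3},
    {"travel": [-0.011, -0.264, -0.177], "roll": -11.4, "grip": 1},
    {"travel": [-0.011, -0.264, -0.177], "roll": -11.4, "grip": 1},
    {"travel": [-0.011, -0.264, -0.177], "roll": -11.4, "grip": 1},
    {"travel": [-0.011, -0.264, -0.177], "roll": -11.4, "grip": 1},
    {"travel": [-0.011, -0.264, -0.177], "roll": -11.4, "grip": 1},
    {"travel": [-0.011, -0.264, -0.177], "roll": -11.4, "grip": 1},
    {"travel": [-0.011, -0.264, -0.177], "roll": -11.4, "grip": 1},
  ],
  newtons=25,
)

```text
time_s: 19.55
tcp_pos: [0.4844, -0.1278, 0.0419]
tcp_rot: [0.765, 0.644, -0.0, -0.0]
wrist_force: [-3.1, 0.7, 5.2]
opening: 0.0199
grip_force: 25.0
```

step_arm(
  commands=[
    {"travel": [0, 0, 0], "roll": 0, "grip": 1},
    {"travel": [0.0017, 0.01, 0], "roll": 0, "grip": 1},
    {"travel": [0.0034, 0.02, 0], "roll": 0, "grip": 1},
    {"travel": [0.0051, 0.03, 0], "roll": 0, "grip": 1},
    {"travel": [0.0068, 0.04, 0], "roll": 0, "grip": 1},
    {"travel": [0.0085, 0.05, 0], "roll": 0, "grip": 1},
    {"travel": [0.0102, 0.06, 0], "roll": 0, "grip": 1},
    {"travel": [0.0119, 0.069, 0], "roll": 0, "grip": 1},
    {"travel": [0.0128, 0.0745, 0], "roll": 0, "grip": 1},
    {"travel": [0.0128, 0.0745, 0], "roll": 0, "grip": 1},
    {"travel": [0.0128, 0.0745, 0], "roll": 0, "grip": 1},
    {"travel": [0.0128, 0.0745, 0], "roll": 0, "grip": 1},
  ],
)

```text
time_s: 20.75
tcp_pos: [0.4968, -0.0544, 0.0419]
tcp_rot: [0.765, 0.644, -0.001, 0.0]
wrist_force: [-6.9, -7.7, 4.9]
opening: 0.0201
grip_force: 25.0
```

step_arm(
  commands=[
    {"travel": [0, 0, 0], "roll": 0, "grip": 1},
    {"travel": [0, 0, 0], "roll": 0, "grip": 1},
    {"travel": [-0.0017, -0.01, 0], "roll": 0, "grip": 1},
    {"travel": [-0.0034, -0.02, 0], "roll": 0, "grip": 1},
    {"travel": [-0.0051, -0.03, 0], "roll": 0, "grip": 1},
    {"travel": [-0.0068, -0.04, 0], "roll": 0, "grip": 1},
    {"travel": [-0.0085, -0.05, 0], "roll": 0, "grip": 1},
    {"travel": [-0.0102, -0.06, 0], "roll": 0, "grip": 1},
    {"travel": [-0.0119, -0.07, 0], "roll": 0, "grip": 1},
    {"travel": [-0.0128, -0.0748, 0], "roll": 0, "grip": 1},
    {"travel": [-0.0128, -0.0748, 0], "roll": 0, "grip": 1},
    {"travel": [-0.0128, -0.0748, 0], "roll": 0, "grip": 1},
  ],
)

```text
time_s: 21.95
tcp_pos: [0.4843, -0.1276, 0.0419]
tcp_rot: [0.765, 0.644, 0.0, -0.001]
wrist_force: [-3.1, 4.1, 5.0]
opening: 0.0196
grip_force: 25.0
```

step_arm(
  commands=[
    {"travel": [0, 0, 0], "roll": 0, "grip": 0.5},
    {"travel": [0, 0, 0], "roll": 0, "grip": 0.5},
    {"travel": [0, 0, 0], "roll": 0, "grip": 0.5},
    {"travel": [0, 0, 0.02], "roll": 0, "grip": 0},
    {"travel": [0, 0, 0.06], "roll": 0, "grip": 0},
    {"travel": [0, 0, 0.1], "roll": 0, "grip": 0},
    {"travel": [-0.007, -0.04, 0.13], "roll": 0, "grip": 0},
    {"travel": [-0.014, -0.08, 0.16], "roll": 0, "grip": 0},
    {"travel": [-0.021, -0.12, 0.17], "roll": 0, "grip": 0},
    {"travel": [-0.024, -0.139, 0.17], "roll": 0, "grip": 0},
    {"travel": [-0.024, -0.139, 0.17], "roll": 0, "grip": 0},
    {"travel": [-0.024, -0.139, 0.17], "roll": 0, "grip": 0},
  ],
)

```text
time_s: 23.15
tcp_pos: [0.4605, -0.2668, 0.2113]
tcp_rot: [0.765, 0.644, 0.0, -0.0]
wrist_force: [-0.2, 1.1, 0.4]
opening: 0.0881
grip_force: 0.0
```

```bash
python3 -c "
from mag import *
plate()"
```

```text
t 23.15 [ 0.4605 -0.2668  0.2113] -9.82 n 3696
x [-25.6  27.1] y [-111.4  -55.2] z 0.0356 [ 459.5 -275.3   54.    57.1   80.1]
```

Plate 2 is out. Gripping it, pulling it clear and lifting.

step_arm(
  commands=[
    {"travel": [0, 0, -0.04], "roll": 0, "grip": 0},
    {"travel": [0, 0, -0.08], "roll": 0, "grip": 0},
    {"travel": [0, 0, -0.12], "roll": 0, "grip": 0},
    {"travel": [0, 0, -0.15], "roll": 0, "grip": 0},
    {"travel": [0, 0, -0.17], "roll": 0, "grip": 0},
    {"travel": [0, 0, -0.184], "roll": 0, "grip": 0},
    {"travel": [0, 0, -0.184], "roll": 0, "grip": 0},
    {"travel": [0, 0, -0.184], "roll": 0, "grip": 1},
    {"travel": [0, 0, -0.184], "roll": 0, "grip": 1},
    {"travel": [0, 0, -0.184], "roll": 0, "grip": 1},
    {"travel": [0, 0, -0.184], "roll": 0, "grip": 1},
    {"travel": [0, 0, -0.184], "roll": 0, "grip": 1},
    {"travel": [0, 0, -0.184], "roll": 0, "grip": 1},
  ],
  newtons=40,
)

```text
time_s: 24.5
tcp_pos: [0.4608, -0.2673, 0.0282]
tcp_rot: [0.765, 0.644, 0.0, 0.0]
wrist_force: [-0.7, 1.3, 4.7]
opening: 0.0533
grip_force: 40.0
```

step_arm(
  commands=[
    {"travel": [-0.0012, -0.007, 0], "roll": 0, "grip": 1},
    {"travel": [-0.0024, -0.014, 0], "roll": 0, "grip": 1},
    {"travel": [-0.0038, -0.022, 0], "roll": 0, "grip": 1},
    {"travel": [-0.0048, -0.028, 0], "roll": 0, "grip": 1},
    {"travel": [-0.0048, -0.028, 0.01], "roll": 0, "grip": 1},
    {"travel": [-0.0048, -0.028, 0.03], "roll": 0, "grip": 1},
    {"travel": [-0.0048, -0.028, 0.06], "roll": 0, "grip": 1},
    {"travel": [-0.0048, -0.028, 0.1], "roll": 0, "grip": 1},
    {"travel": [-0.0048, -0.028, 0.14], "roll": 0, "grip": 1},
    {"travel": [-0.0048, -0.028, 0.14], "roll": 0, "grip": 1},
    {"travel": [-0.0048, -0.028, 0.14], "roll": 0, "grip": 1},
  ],
)

```text
time_s: 25.6
tcp_pos: [0.4557, -0.2949, 0.1682]
tcp_rot: [0.765, 0.644, -0.0, 0.001]
wrist_force: [0.0, 0.4, -1.5]
opening: 0.0533
grip_force: 40.0
```

```bash
python3 held2.py
```

```text
t 25.6 [ 0.4557 -0.2949  0.1682] -9.79 open 0.05332098151514315 n 23011
x [-35.8  13.9  46.5]
y [-36.5   0.2  37.1]
z [-23.5  -7.5  -1.2]
11976 [[-36.4, 17.6, 46.6], [-26.2, 0.2, 26.8], [-8.7, -7.3, 0.0]]
far tower 0 [ 0.  0.  0.  0. 90.]
```

step_arm(
  commands=[
    {"travel": [0.001, 0.01, 0.01], "roll": 0, "grip": 1},
    {"travel": [0.003, 0.03, 0.02], "roll": 0, "grip": 1},
    {"travel": [0.005, 0.06, 0.02], "roll": 1, "grip": 1},
    {"travel": [0.008, 0.1, 0.02], "roll": 2, "grip": 1},
    {"travel": [0.011, 0.14, 0.02], "roll": 3, "grip": 1},
    {"travel": [0.014, 0.18, 0.02], "roll": 4, "grip": 1},
    {"travel": [0.018, 0.22, 0.02], "roll": 5, "grip": 1},
    {"travel": [0.021, 0.26, 0.02], "roll": 6, "grip": 1},
    {"travel": [0.024, 0.3, 0.02], "roll": 7, "grip": 1},
    {"travel": [0.027, 0.34, 0.02], "roll": 8, "grip": 1},
    {"travel": [0.031, 0.38, 0.02], "roll": 9, "grip": 1},
    {"travel": [0.034, 0.42, 0.02], "roll": 10, "grip": 1},
    {"travel": [0.037, 0.45, 0.02], "roll": 11, "grip": 1},
    {"travel": [0.039, 0.475, 0.02], "roll": 11.4, "grip": 1},
    {"travel": [0.04, 0.491, 0.02], "roll": 11.4, "grip": 1},
    {"travel": [0.04, 0.491, 0.0], "roll": 11.4, "grip": 1},
    {"travel": [0.04, 0.491, -0.03], "roll": 11.4, "grip": 1},
    {"travel": [0.04, 0.491, -0.05], "roll": 11.4, "grip": 1},
    {"travel": [0.04, 0.491, -0.05], "roll": 11.4, "grip": 1},
    {"travel": [0.04, 0.491, -0.05], "roll": 11.4, "grip": 1},
  ],
)

```text
time_s: 27.65
tcp_pos: [0.4956, 0.1961, 0.118]
tcp_rot: [0.697, 0.717, -0.0, -0.0]
wrist_force: [-0.0, 0.2, -0.4]
opening: 0.0533
grip_force: 40.0
```

```bash
python3 held2.py
```

```text
t 27.65 [0.4956 0.1961 0.118 ] 1.62 open 0.05332448905202633 n 24496
x [-63.6  14.6  76.5]
y [-35.9   0.4  37.2]
z [-23.5  -7.4  14. ]
11934 [[-36.5, 17.4, 46.5], [-26.0, 0.4, 26.9], [-8.7, -7.3, -0.0]]
far tower 1643 [493.4 273.7  21.9  40.4   1.6]
```

step_arm(
  commands=[
    {"travel": [0, 0, -0.02], "roll": 0, "grip": 1},
    {"travel": [0, 0, -0.04], "roll": 0, "grip": 1},
    {"travel": [0, 0, -0.048], "roll": 0, "grip": 1},
    {"travel": [0, 0, -0.053], "roll": 0, "grip": 1},
    {"travel": [0, 0, -0.056], "roll": 0, "grip": 1},
    {"travel": [0, 0, -0.057], "roll": 0, "grip": 1},
    {"travel": [0, 0, -0.057], "roll": 0, "grip": 1},
    {"travel": [0, 0, -0.057], "roll": 0, "grip": 0.3},
    {"travel": [0, 0, -0.057], "roll": 0, "grip": 0},
    {"travel": [0, 0, -0.057], "roll": 0, "grip": 0},
    {"travel": [0, 0, -0.057], "roll": 0, "grip": 0},
    {"travel": [0, 0, -0.035], "roll": 0, "grip": 0},
    {"travel": [0, 0, 0.005], "roll": 0, "grip": 0},
    {"travel": [0, 0, 0.045], "roll": 0, "grip": 0},
    {"travel": [0, -0.03, 0.08], "roll": 0, "grip": 0},
    {"travel": [0, -0.06, 0.1], "roll": 0, "grip": 0},
    {"travel": [0, -0.06, 0.1], "roll": 0, "grip": 0},
    {"travel": [0, -0.06, 0.1], "roll": 0, "grip": 0},
  ],
)

```text
time_s: 29.5
tcp_pos: [0.4957, 0.1358, 0.2175]
tcp_rot: [0.698, 0.717, 0.0, -0.0]
wrist_force: [-0.4, 0.0, -0.8]
opening: 0.0881
grip_force: 0.0
```

```bash
python3 nest.py
```

```text
29.55 [0.4954 0.1362 0.2169] 1.6
3998 x [-25.7  27.6] y [-41.7  40.9] z [0.0674 0.0686 0.0699] [496.4 200.6  53.8  83.1  91.9]
tilt [0.0009 0.0006 0.0687]
bar 0.92 [109.  59.] [0.2778 0.2027 0.    ]
bar 0.63 [308. 385.] [ 0.6175 -0.004   0.    ]
```

Plate 2 lies piled, flat and square. Repeating for plate 3.

step_arm(
  commands=[
    {"travel": [-0.002, -0.04, 0], "roll": -2, "grip": 0.2},
    {"travel": [-0.003, -0.08, 0], "roll": -4, "grip": 0.3},
    {"travel": [-0.005, -0.12, 0], "roll": -6, "grip": 0.3},
    {"travel": [-0.007, -0.16, 0], "roll": -8, "grip": 0.3},
    {"travel": [-0.009, -0.2, 0], "roll": -10, "grip": 0.3},
    {"travel": [-0.011, -0.24, -0.02], "roll": -11.4, "grip": 0.3},
    {"travel": [-0.011, -0.264, -0.05], "roll": -11.4, "grip": 0.3},
    {"travel": [-0.011, -0.264, -0.08], "roll": -11.4, "grip": 0.3},
    {"travel": [-0.011, -0.264, -0.12], "roll": -11.4, "grip": 0.3},
    {"travel": [-0.011, -0.264, -0.15], "roll": -11.4, "grip": 0.3},
    {"travel": [-0.011, -0.264, -0.17], "roll": -11.4, "grip": 0.3},
    {"travel": [-0.011, -0.264, -0.176], "roll": -11.4, "grip": 0.3},
    {"travel": [-0.011, -0.264, -0.176], "roll": -11.4, "grip": 0.3},
    {"travel": [-0.011, -0.264, -0.176], "roll": -11.4, "grip": 1},
    {"travel": [-0.011, -0.264, -0.176], "roll": -11.4, "grip": 1},
    {"travel": [-0.011, -0.264, -0.176], "roll": -11.4, "grip": 1},
    {"travel": [-0.011, -0.264, -0.176], "roll": -11.4, "grip": 1},
    {"travel": [-0.011, -0.264, -0.176], "roll": -11.4, "grip": 1},
    {"travel": [-0.011, -0.264, -0.176], "roll": -11.4, "grip": 1},
    {"travel": [-0.011, -0.264, -0.176], "roll": -11.4, "grip": 1},
  ],
  newtons=25,
)

```text
time_s: 31.6
tcp_pos: [0.4843, -0.128, 0.0419]
tcp_rot: [0.765, 0.644, -0.0, -0.0]
wrist_force: [-4.1, -0.1, 5.9]
opening: 0.0196
grip_force: 25.0
```

step_arm(
  commands=[
    {"travel": [0, 0, 0], "roll": 0, "grip": 1},
    {"travel": [0.0017, 0.01, 0], "roll": 0, "grip": 1},
    {"travel": [0.0034, 0.02, 0], "roll": 0, "grip": 1},
    {"travel": [0.0051, 0.03, 0], "roll": 0, "grip": 1},
    {"travel": [0.0068, 0.04, 0], "roll": 0, "grip": 1},
    {"travel": [0.0085, 0.05, 0], "roll": 0, "grip": 1},
    {"travel": [0.0102, 0.06, 0], "roll": 0, "grip": 1},
    {"travel": [0.0119, 0.069, 0], "roll": 0, "grip": 1},
    {"travel": [0.0128, 0.0745, 0], "roll": 0, "grip": 1},
    {"travel": [0.0128, 0.0745, 0], "roll": 0, "grip": 1},
    {"travel": [0.0128, 0.0745, 0], "roll": 0, "grip": 1},
    {"travel": [0.0128, 0.0745, 0], "roll": 0, "grip": 1},
    {"travel": [0.0128, 0.0745, 0], "roll": 0, "grip": 1},
  ],
)

```text
time_s: 32.9
tcp_pos: [0.4968, -0.0547, 0.0419]
tcp_rot: [0.765, 0.644, -0.001, 0.0]
wrist_force: [-7.7, -7.3, 6.4]
opening: 0.02
grip_force: 25.0
```

step_arm(
  commands=[
    {"travel": [0, 0, 0], "roll": 0, "grip": 1},
    {"travel": [0, 0, 0], "roll": 0, "grip": 1},
    {"travel": [-0.0017, -0.01, 0], "roll": 0, "grip": 1},
    {"travel": [-0.0034, -0.02, 0], "roll": 0, "grip": 1},
    {"travel": [-0.0051, -0.03, 0], "roll": 0, "grip": 1},
    {"travel": [-0.0068, -0.04, 0], "roll": 0, "grip": 1},
    {"travel": [-0.0085, -0.05, 0], "roll": 0, "grip": 1},
    {"travel": [-0.0102, -0.06, 0], "roll": 0, "grip": 1},
    {"travel": [-0.0119, -0.07, 0], "roll": 0, "grip": 1},
    {"travel": [-0.0128, -0.0748, 0], "roll": 0, "grip": 1},
    {"travel": [-0.0128, -0.0748, 0], "roll": 0, "grip": 1},
    {"travel": [-0.0128, -0.0748, 0], "roll": 0, "grip": 1},
  ],
)

```text
time_s: 34.1
tcp_pos: [0.4843, -0.1279, 0.0419]
tcp_rot: [0.765, 0.644, -0.0, -0.001]
wrist_force: [-3.4, 3.2, 5.4]
opening: 0.0197
grip_force: 25.0
```

step_arm(
  commands=[
    {"travel": [0, 0, 0], "roll": 0, "grip": 0.5},
    {"travel": [0, 0, 0], "roll": 0, "grip": 0.5},
    {"travel": [0, 0, 0], "roll": 0, "grip": 0.5},
    {"travel": [0, 0, 0.02], "roll": 0, "grip": 0},
    {"travel": [0, 0, 0.06], "roll": 0, "grip": 0},
    {"travel": [0, 0, 0.1], "roll": 0, "grip": 0},
    {"travel": [-0.007, -0.04, 0.13], "roll": 0, "grip": 0},
    {"travel": [-0.014, -0.08, 0.16], "roll": 0, "grip": 0},
    {"travel": [-0.021, -0.12, 0.17], "roll": 0, "grip": 0},
    {"travel": [-0.024, -0.139, 0.17], "roll": 0, "grip": 0},
    {"travel": [-0.024, -0.139, 0.17], "roll": 0, "grip": 0},
    {"travel": [-0.024, -0.139, 0.17], "roll": 0, "grip": 0},
  ],
)

```text
time_s: 35.3
tcp_pos: [0.4607, -0.2671, 0.2114]
tcp_rot: [0.765, 0.644, 0.0, -0.0]
wrist_force: [-0.3, -0.6, 0.3]
opening: 0.0881
grip_force: 0.0
```

```bash
python3 -c "
from mag import *
plate()"
```

```text
t 35.3 [ 0.4607 -0.2671  0.2114] -9.83 n 3689
x [-25.5  27.1] y [-111.7  -55.4] z 0.0356 [ 459.5 -275.6   54.    57.3   80.3]
```

step_arm(
  commands=[
    {"travel": [0, 0, -0.04], "roll": 0, "grip": 0},
    {"travel": [0, 0, -0.08], "roll": 0, "grip": 0},
    {"travel": [0, 0, -0.12], "roll": 0, "grip": 0},
    {"travel": [0, 0, -0.15], "roll": 0, "grip": 0},
    {"travel": [0, 0, -0.17], "roll": 0, "grip": 0},
    {"travel": [0, 0, -0.184], "roll": 0, "grip": 0},
    {"travel": [0, 0, -0.184], "roll": 0, "grip": 0},
    {"travel": [0, 0, -0.184], "roll": 0, "grip": 1},
    {"travel": [0, 0, -0.184], "roll": 0, "grip": 1},
    {"travel": [0, 0, -0.184], "roll": 0, "grip": 1},
    {"travel": [0, 0, -0.184], "roll": 0, "grip": 1},
    {"travel": [0, 0, -0.184], "roll": 0, "grip": 1},
    {"travel": [0, 0, -0.184], "roll": 0, "grip": 1},
  ],
  newtons=40,
)

```text
time_s: 36.65
tcp_pos: [0.461, -0.2675, 0.0282]
tcp_rot: [0.765, 0.644, 0.0, 0.0]
wrist_force: [0.4, 0.6, 4.7]
opening: 0.0537
grip_force: 40.0
```

step_arm(
  commands=[
    {"travel": [-0.0012, -0.007, 0], "roll": 0, "grip": 1},
    {"travel": [-0.0024, -0.014, 0], "roll": 0, "grip": 1},
    {"travel": [-0.0038, -0.022, 0], "roll": 0, "grip": 1},
    {"travel": [-0.0048, -0.028, 0], "roll": 0, "grip": 1},
    {"travel": [-0.0048, -0.028, 0.01], "roll": 0, "grip": 1},
    {"travel": [-0.0048, -0.028, 0.03], "roll": 0, "grip": 1},
    {"travel": [-0.0048, -0.028, 0.06], "roll": 0, "grip": 1},
    {"travel": [-0.0048, -0.028, 0.1], "roll": 0, "grip": 1},
    {"travel": [-0.0048, -0.028, 0.14], "roll": 0, "grip": 1},
    {"travel": [-0.0048, -0.028, 0.14], "roll": 0, "grip": 1},
    {"travel": [-0.0048, -0.028, 0.14], "roll": 0, "grip": 1},
  ],
)

```text
time_s: 37.75
tcp_pos: [0.4559, -0.2952, 0.1682]
tcp_rot: [0.765, 0.644, -0.0, 0.0]
wrist_force: [-0.2, 0.3, -1.6]
opening: 0.0533
grip_force: 40.0
```

```bash
python3 held2.py
```

```text
t 37.75 [ 0.4559 -0.2952  0.1682] -9.79 open 0.05330780680562943 n 23117
x [-35.8  14.1  46.7]
y [-36.4   0.2  37. ]
z [-23.4  -7.5  -0.7]
12021 [[-36.4, 17.7, 46.8], [-26.2, 0.2, 26.8], [-8.7, -7.3, -0.4]]
far tower 0 [ 0.  0.  0.  0. 90.]
```

step_arm(
  commands=[
    {"travel": [0.001, 0.01, 0.01], "roll": 0, "grip": 1},
    {"travel": [0.003, 0.03, 0.02], "roll": 0, "grip": 1},
    {"travel": [0.005, 0.06, 0.02], "roll": 1, "grip": 1},
    {"travel": [0.008, 0.1, 0.02], "roll": 2, "grip": 1},
    {"travel": [0.011, 0.14, 0.02], "roll": 3, "grip": 1},
    {"travel": [0.014, 0.18, 0.02], "roll": 4, "grip": 1},
    {"travel": [0.018, 0.22, 0.02], "roll": 5, "grip": 1},
    {"travel": [0.021, 0.26, 0.02], "roll": 6, "grip": 1},
    {"travel": [0.024, 0.3, 0.02], "roll": 7, "grip": 1},
    {"travel": [0.027, 0.34, 0.02], "roll": 8, "grip": 1},
    {"travel": [0.031, 0.38, 0.02], "roll": 9, "grip": 1},
    {"travel": [0.034, 0.42, 0.02], "roll": 10, "grip": 1},
    {"travel": [0.037, 0.45, 0.02], "roll": 11, "grip": 1},
    {"travel": [0.039, 0.475, 0.02], "roll": 11.4, "grip": 1},
    {"travel": [0.0397, 0.4915, 0.02], "roll": 11.4, "grip": 1},
    {"travel": [0.0397, 0.4915, 0.0], "roll": 11.4, "grip": 1},
    {"travel": [0.0397, 0.4915, -0.03], "roll": 11.4, "grip": 1},
    {"travel": [0.0397, 0.4915, -0.05], "roll": 11.4, "grip": 1},
    {"travel": [0.0397, 0.4915, -0.05], "roll": 11.4, "grip": 1},
    {"travel": [0.0397, 0.4915, -0.05], "roll": 11.4, "grip": 1},
  ],
)

```text
time_s: 39.8
tcp_pos: [0.4955, 0.1963, 0.118]
tcp_rot: [0.697, 0.717, -0.0, -0.0]
wrist_force: [-0.7, 0.1, -1.1]
opening: 0.0531
grip_force: 40.0
```

```bash
python3 held2.py
```

```text
t 39.8 [0.4955 0.1963 0.118 ] 1.62 open 0.05309304960569257 n 24618
x [-63.5  14.8  76.4]
y [-35.9   0.4  37.1]
z [-23.4  -7.4  14.1]
12011 [[-36.6, 17.6, 46.7], [-25.9, 0.4, 26.9], [-8.7, -7.3, 1.2]]
far tower 1659 [493.5 273.6  22.2  40.4   1.7]
```

step_arm(
  commands=[
    {"travel": [0, 0, -0.02], "roll": 0, "grip": 1},
    {"travel": [0, 0, -0.034], "roll": 0, "grip": 1},
    {"travel": [0, 0, -0.04], "roll": 0, "grip": 1},
    {"travel": [0, 0, -0.043], "roll": 0, "grip": 1},
    {"travel": [0, 0, -0.045], "roll": 0, "grip": 1},
    {"travel": [0, 0, -0.045], "roll": 0, "grip": 1},
    {"travel": [0, 0, -0.045], "roll": 0, "grip": 1},
    {"travel": [0, 0, -0.045], "roll": 0, "grip": 0.3},
    {"travel": [0, 0, -0.045], "roll": 0, "grip": 0},
    {"travel": [0, 0, -0.045], "roll": 0, "grip": 0},
    {"travel": [0, 0, -0.045], "roll": 0, "grip": 0},
    {"travel": [0, 0, -0.025], "roll": 0, "grip": 0},
    {"travel": [0, 0, 0.005], "roll": 0, "grip": 0},
    {"travel": [0, 0, 0.045], "roll": 0, "grip": 0},
    {"travel": [0, -0.03, 0.08], "roll": 0, "grip": 0},
    {"travel": [0, -0.06, 0.1], "roll": 0, "grip": 0},
    {"travel": [0, -0.06, 0.1], "roll": 0, "grip": 0},
    {"travel": [0, -0.06, 0.1], "roll": 0, "grip": 0},
  ],
)

```text
time_s: 41.65
tcp_pos: [0.4956, 0.136, 0.2176]
tcp_rot: [0.698, 0.717, 0.0, -0.0]
wrist_force: [-0.3, -0.1, -0.1]
opening: 0.0881
grip_force: 0.0
```

```bash
python3 nest.py
```

```text
41.7 [0.4953 0.1364 0.2169] 1.6
4329 x [-25.8  27.5] y [-41.3  41.6] z [0.0794 0.0807 0.0819] [496.2 201.1  54.   83.4  92. ]
tilt [0.0001 0.0011 0.0807]
bar 0.94 [311. 387.] [ 0.6206 -0.0071  0.    ]
bar 0.78 [113.  58.] [0.2763 0.1995 0.    ]
```

step_arm(
  commands=[
    {"travel": [-0.002, -0.04, 0], "roll": -2, "grip": 0.2},
    {"travel": [-0.003, -0.08, 0], "roll": -4, "grip": 0.3},
    {"travel": [-0.005, -0.12, 0], "roll": -6, "grip": 0.3},
    {"travel": [-0.007, -0.16, 0], "roll": -8, "grip": 0.3},
    {"travel": [-0.009, -0.2, 0], "roll": -10, "grip": 0.3},
    {"travel": [-0.011, -0.24, -0.02], "roll": -11.4, "grip": 0.3},
    {"travel": [-0.011, -0.264, -0.05], "roll": -11.4, "grip": 0.3},
    {"travel": [-0.011, -0.264, -0.08], "roll": -11.4, "grip": 0.3},
    {"travel": [-0.011, -0.264, -0.12], "roll": -11.4, "grip": 0.3},
    {"travel": [-0.011, -0.264, -0.15], "roll": -11.4, "grip": 0.3},
    {"travel": [-0.011, -0.264, -0.17], "roll": -11.4, "grip": 0.3},
    {"travel": [-0.011, -0.264, -0.176], "roll": -11.4, "grip": 0.3},
    {"travel": [-0.011, -0.264, -0.176], "roll": -11.4, "grip": 0.3},
    {"travel": [-0.011, -0.264, -0.176], "roll": -11.4, "grip": 1},
    {"travel": [-0.011, -0.264, -0.176], "roll": -11.4, "grip": 1},
    {"travel": [-0.011, -0.264, -0.176], "roll": -11.4, "grip": 1},
    {"travel": [-0.011, -0.264, -0.176], "roll": -11.4, "grip": 1},
    {"travel": [-0.011, -0.264, -0.176], "roll": -11.4, "grip": 1},
    {"travel": [-0.011, -0.264, -0.176], "roll": -11.4, "grip": 1},
    {"travel": [-0.011, -0.264, -0.176], "roll": -11.4, "grip": 1},
  ],
  newtons=25,
)

```text
time_s: 43.75
tcp_pos: [0.4843, -0.1279, 0.0419]
tcp_rot: [0.765, 0.644, -0.0, -0.0]
wrist_force: [-3.5, -0.2, 4.7]
opening: 0.0196
grip_force: 25.0
```

step_arm(
  commands=[
    {"travel": [0, 0, 0], "roll": 0, "grip": 1},
    {"travel": [0.0017, 0.01, 0], "roll": 0, "grip": 1},
    {"travel": [0.0034, 0.02, 0], "roll": 0, "grip": 1},
    {"travel": [0.0051, 0.03, 0], "roll": 0, "grip": 1},
    {"travel": [0.0068, 0.04, 0], "roll": 0, "grip": 1},
    {"travel": [0.0085, 0.05, 0], "roll": 0, "grip": 1},
    {"travel": [0.0102, 0.06, 0], "roll": 0, "grip": 1},
    {"travel": [0.0119, 0.069, 0], "roll": 0, "grip": 1},
    {"travel": [0.0128, 0.0748, 0], "roll": 0, "grip": 1},
    {"travel": [0.0128, 0.0748, 0], "roll": 0, "grip": 1},
    {"travel": [0.0128, 0.0748, 0], "roll": 0, "grip": 1},
    {"travel": [0.0128, 0.0748, 0], "roll": 0, "grip": 1},
    {"travel": [0.0128, 0.0748, 0], "roll": 0, "grip": 1},
  ],
)

```text
time_s: 45.05
tcp_pos: [0.4969, -0.0544, 0.0419]
tcp_rot: [0.765, 0.644, -0.001, 0.0]
wrist_force: [-7.3, -9.4, 5.5]
opening: 0.0198
grip_force: 25.0
```

step_arm(
  commands=[
    {"travel": [0, 0, 0], "roll": 0, "grip": 0.5},
    {"travel": [0, 0, 0], "roll": 0, "grip": 0.5},
    {"travel": [0, 0, 0], "roll": 0, "grip": 0.5},
    {"travel": [0, 0, 0.02], "roll": 0, "grip": 0},
    {"travel": [0, 0, 0.06], "roll": 0, "grip": 0},
    {"travel": [0, 0, 0.1], "roll": 0, "grip": 0},
    {"travel": [0.02, -0.01, 0.14], "roll": 0, "grip": 0},
    {"travel": [0.05, -0.02, 0.17], "roll": 0, "grip": 0},
    {"travel": [0.08, -0.03, 0.2], "roll": 0, "grip": 0},
    {"travel": [0.11, -0.04, 0.23], "roll": 0, "grip": 0},
    {"travel": [0.12, -0.04, 0.26], "roll": 0, "grip": 0},
    {"travel": [0.12, -0.04, 0.26], "roll": 0, "grip": 0},
    {"travel": [0.12, -0.04, 0.26], "roll": 0, "grip": 0},
  ],
)

```text
time_s: 46.35
tcp_pos: [0.6175, -0.0929, 0.3012]
tcp_rot: [0.765, 0.644, -0.0, -0.0]
wrist_force: [-0.0, -0.1, -0.1]
opening: 0.0885
grip_force: 0.0
```

```bash
cat > bar.py <<'E'
from h import *
import sys
s=arm.state(); f=grab("wrist"); rc,P=cloud(f); col=f["color"][rc[:,0],rc[:,1]].astype(int)
print(s["time_s"],s["tcp_pos"].round(4),round(yaw(s),2))
near=(P[:,0]>.55)&(P[:,0]<.8)&(P[:,1]>-.13)&(P[:,1]<.2)&(P[:,2]>.006)&(P[:,2]<.02)
b=near&(col[:,2]-col[:,0]>30); o=near&(col[:,0]-col[:,2]>80)
print(b.sum(),rect(P[b]),"orange",o.sum(),rect(P[o]),P[b][:,2].mean())
for r in nets.trace(f,"bar")[:3]: print(r["p"],r["bbox"])
save(f,sys.argv[1])
a=grab("scene");save(a,"s_"+sys.argv[1])
E
python3 bar.py w7.png
```

```text
46.35 [ 0.6175 -0.0929  0.3012] -9.77
2623 [618.2  -1.8  20.2 198.8  88.6] orange 482 [618.3  -1.6  20.3  29.6  88.6] 0.011683892264936217
0.84 [308.1, 348.8, 327.8, 387.0]
0.77 [1.4, 246.8, 106.7, 288.6]
0.7 [245.5, 2.0, 292.0, 177.2]
```

View pics/w7.png

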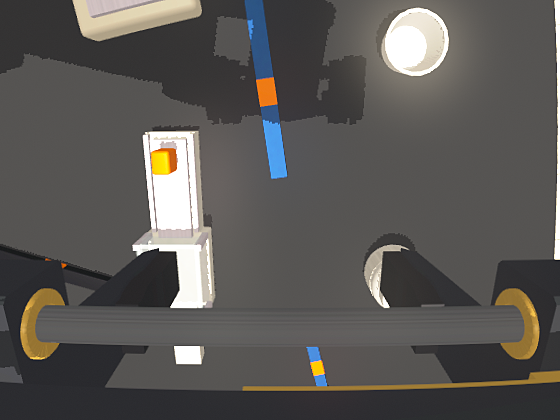

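View pics/s_w7.png

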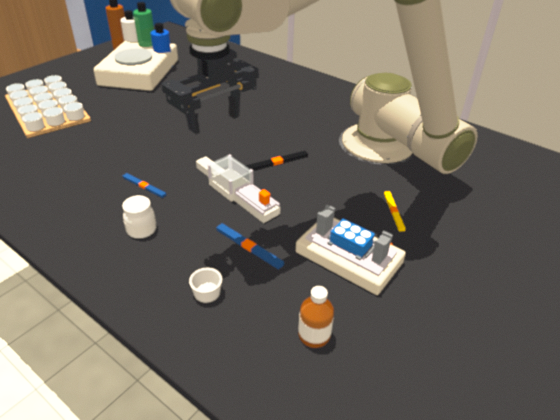

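The magazine is empty, the pusher is back, and the pile stands in the nest (352,237 in the scene view). The bar was knocked to (0.618,-0.002), yaw -1.4°. Now gripping the bar.

step_arm(
  commands=[
    {"travel": [0, 0.04, 0], "roll": 4, "grip": 0},
    {"travel": [0, 0.08, 0], "roll": 8, "grip": 0},
    {"travel": [0.0005, 0.0912, -0.03], "roll": 8.4, "grip": 0.3},
    {"travel": [0.0005, 0.0912, -0.07], "roll": 8.4, "grip": 0.3},
    {"travel": [0.0005, 0.0912, -0.11], "roll": 8.4, "grip": 0.3},
    {"travel": [0.0005, 0.0912, -0.15], "roll": 8.4, "grip": 0.3},
    {"travel": [0.0005, 0.0912, -0.19], "roll": 8.4, "grip": 0.3},
    {"travel": [0.0005, 0.0912, -0.23], "roll": 8.4, "grip": 0.3},
    {"travel": [0.0005, 0.0912, -0.26], "roll": 8.4, "grip": 0.3},
    {"travel": [0.0005, 0.0912, -0.28], "roll": 8.4, "grip": 0.3},
    {"travel": [0.0005, 0.0912, -0.292], "roll": 8.4, "grip": 0.3},
    {"travel": [0.0005, 0.0912, -0.297], "roll": 8.4, "grip": 0.3},
    {"travel": [0.0005, 0.0912, -0.297], "roll": 8.4, "grip": 0.3},
    {"travel": [0.0005, 0.0912, -0.297], "roll": 8.4, "grip": 1},
    {"travel": [0.0005, 0.0912, -0.297], "roll": 8.4, "grip": 1},
    {"travel": [0.0005, 0.0912, -0.297], "roll": 8.4, "grip": 1},
    {"travel": [0.0005, 0.0912, -0.297], "roll": 8.4, "grip": 1},
    {"travel": [0.0005, 0.0912, -0.297], "roll": 8.4, "grip": 1},
    {"travel": [0.0005, 0.0912, -0.297], "roll": 8.4, "grip": 1},
    {"travel": [0.0005, 0.0912, -0.297], "roll": 8.4, "grip": 1},
  ],
  newtons=40,
)

```text
time_s: 48.5
tcp_pos: [0.6181, -0.002, 0.0049]
tcp_rot: [0.716, 0.698, 0.0, 0.0]
wrist_force: [0.2, 0.8, 0.7]
opening: 0.0189
grip_force: 40.0
```

step_arm(
  commands=[
    {"travel": [0, 0, 0.02], "roll": 0, "grip": 1},
    {"travel": [0, 0, 0.06], "roll": 0, "grip": 1},
    {"travel": [0, 0, 0.1], "roll": 0, "grip": 1},
    {"travel": [0, 0, 0.14], "roll": 0, "grip": 1},
    {"travel": [-0.02, 0.01, 0.17], "roll": 0, "grip": 1},
    {"travel": [-0.05, 0.03, 0.18], "roll": 0, "grip": 1},
    {"travel": [-0.08, 0.06, 0.18], "roll": 1, "grip": 1},
    {"travel": [-0.1, 0.09, 0.18], "roll": 2, "grip": 1},
    {"travel": [-0.115, 0.13, 0.18], "roll": 3, "grip": 1},
    {"travel": [-0.1228, 0.17, 0.18], "roll": 3, "grip": 1},
    {"travel": [-0.1228, 0.19, 0.18], "roll": 3, "grip": 1},
    {"travel": [-0.1228, 0.203, 0.18], "roll": 3, "grip": 1},
    {"travel": [-0.1228, 0.203, 0.15], "roll": 3, "grip": 1},
    {"travel": [-0.1228, 0.203, 0.13], "roll": 3, "grip": 1},
    {"travel": [-0.1228, 0.203, 0.13], "roll": 3, "grip": 1},
    {"travel": [-0.1228, 0.203, 0.13], "roll": 3, "grip": 1},
  ],
)

```text
time_s: 50.1
tcp_pos: [0.4956, 0.2007, 0.1351]
tcp_rot: [0.697, 0.717, -0.0, -0.0]
wrist_force: [-0.1, -0.4, -0.9]
opening: 0.0193
grip_force: 40.0
```

```bash
cat > hb.py <<'E'
from h import *
s=arm.state(); f=grab("wrist"); rc,P=cloud(f); col=f["color"][rc[:,0],rc[:,1]].astype(int)
print(s["time_s"],s["tcp_pos"].round(4),round(yaw(s),2),s["opening"],s["grip_force"])
z0=s["tcp_pos"][2]; near=(np.linalg.norm(P[:,:2]-s["tcp_pos"][:2],axis=1)<.13)&(abs(P[:,2]-z0)<.02)
b=near&(col[:,2]-col[:,0]>30); o=near&(col[:,0]-col[:,2]>80)&(abs(P[:,0]-s["tcp_pos"][0])<.015)
a=np.radians(1.6); d=P[:,:2]-[.4954,.201]; M=np.c_[d[:,0]*np.cos(a)+d[:,1]*np.sin(a),-d[:,0]*np.sin(a)+d[:,1]*np.cos(a),P[:,2]*1000]
for n,q in(("blue",b),("orange",o)):
    print(n,q.sum(),[np.percentile(M[q,k],[1,50,99]).round(1).tolist() for k in range(3)])
A=np.c_[M[b,1],np.ones(b.sum())]; print("slope x,z per mm y",np.linalg.lstsq(A,M[b][:,[0,2]],rcond=None)[0].round(4).tolist())
E
python3 hb.py
```

```text
50.1 [0.4956 0.2007 0.1351] 1.57 0.019326064988798016 39.99764084815979
blue 13774 [[-0.0, 0.0, 0.0], [-0.1, 0.1, 0.1], [140.3, 141.8, 143.3]]
orange 2898 [[-0.0, 0.0, 0.0], [-0.0, 0.0, 0.0], [140.7, 142.0, 143.3]]
slope x,z per mm y [[0.0022, 2.0177], [0.0008, 141.7282]]
```

step_arm(
  commands=[
    {"travel": [0, 0, -0.012], "roll": 0, "grip": 1},
    {"travel": [0, 0, -0.022], "roll": 0, "grip": 1},
    {"travel": [0, 0, -0.027], "roll": 0, "grip": 1},
    {"travel": [0, 0, -0.03], "roll": 0, "grip": 1},
    {"travel": [0, 0, -0.031], "roll": 0, "grip": 1},
    {"travel": [0, 0, -0.031], "roll": 0, "grip": 1},
    {"travel": [0, 0, -0.031], "roll": 0, "grip": 1},
  ],
)

```text
time_s: 50.85
tcp_pos: [0.4954, 0.2011, 0.104]
tcp_rot: [0.697, 0.717, 0.0, 0.0]
wrist_force: [-0.1, -0.0, -0.6]
opening: 0.019
grip_force: 40.0
```

step_arm(
  commands=[
    {"travel": [0, 0, -0.001], "roll": 0, "grip": 1},
    {"travel": [0, 0, -0.001], "roll": 0, "grip": 1},
    {"travel": [0, 0, -0.001], "roll": 0, "grip": 0.5},
    {"travel": [0, 0, -0.001], "roll": 0, "grip": 0.5},
    {"travel": [0, 0, -0.001], "roll": 0, "grip": 0.5},
    {"travel": [0, 0, -0.001], "roll": 0, "grip": 0.5},
    {"travel": [0, 0, 0.02], "roll": 0, "grip": 0.4},
    {"travel": [0, 0, 0.06], "roll": 0, "grip": 0},
    {"travel": [0, 0, 0.1], "roll": 0, "grip": 0},
    {"travel": [0, -0.04, 0.14], "roll": 0, "grip": 0},
    {"travel": [0, -0.08, 0.18], "roll": 0, "grip": 0},
    {"travel": [0, -0.11, 0.2], "roll": 0, "grip": 0},
    {"travel": [0, -0.11, 0.2], "roll": 0, "grip": 0},
    {"travel": [0, -0.11, 0.2], "roll": 0, "grip": 0},
  ],
)

```text
time_s: 52.25
tcp_pos: [0.4952, 0.0906, 0.3038]
tcp_rot: [0.698, 0.716, 0.0, 0.0]
wrist_force: [-0.5, 0.2, -0.4]
opening: 0.0884
grip_force: 0.0
```

```bash
python3 - <<'E'
from h import *
s=arm.state(); f=grab("wrist"); save(f,"w8.png"); rc,P=cloud(f); col=f["color"][rc[:,0],rc[:,1]].astype(int)
a=np.radians(1.6); d=P[:,:2]-[.4954,.201]; M=np.c_[d[:,0]*np.cos(a)+d[:,1]*np.sin(a),-d[:,0]*np.sin(a)+d[:,1]*np.cos(a)]*1000
for n,q in(("blue",col[:,2]-col[:,0]>30),("orange",col[:,0]-col[:,2]>80)):
    q=q&(abs(M[:,0])<40)&(abs(M[:,1])<130)&(P[:,2]>.1)&(P[:,2]<.13)
    print(n,q.sum(),[np.percentile(M[q,k],[1,50,99]).round(1).tolist() for k in range(2)],np.percentile(P[q,2],[5,50,95]).round(4),rect(P[q]))
# magazine/pusher check from the side camera
b=grab("side")
for r in nets.spot_point(b,"pusher_grip")[:1]: print(r["p"],onz(b,r["at"],.05)[0].round(4))
E
```

```text
blue 2902 [[-9.2, 0.5, 10.0], [-98.0, -32.4, 49.5]] [0.1094 0.1107 0.112 ] [496.8 176.8  19.7 150.   91.3]
orange 826 [[-9.0, 0.6, 10.2], [-14.5, 0.1, 14.6]] [0.1097 0.111  0.1123] [496.  201.1  19.3  29.3  91.5]
0.6 [ 0.5079 -0.0606  0.05  ]
```

View pics/w8.png

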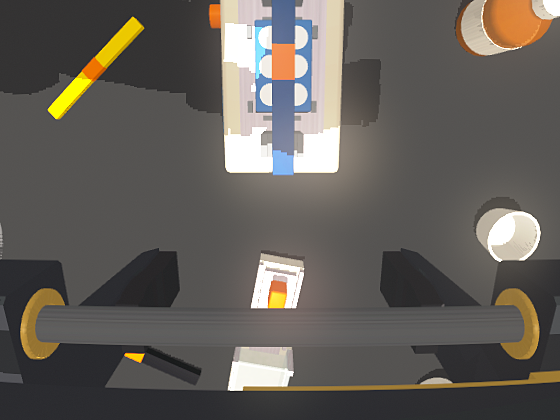

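The bar lies centred at (284,62) in both saddles over the pile, with its top at 111 mm as expected. Handing in.

```bash
python3 -c "
from cell import arm
print(arm.hand_in())"
```

```text
the job is handed in; nothing more can be done
None
```

The job is handed in: all three plates lie square in the nest, the pusher is drawn fully back, the blue bar is centred in both saddles, and the cup, bottle and jar were not touched.

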